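# Take up two slack spokes on a cart wheel

## Task

The cart wheel in the truing stand has two slack spokes next to its valve hole, on the gauge-arm side. Take the square nipple driver from its block and, working round from the valve hole towards the gauge arm, tighten the first nipple by two quarter turns and then the next one by one quarter turn (clockwise seen from outside the rim), feeling the driver on gently without forcing it and leaving the other nipples and the things on the bench as they are. Then put the driver back upright in its hole, collar down on the block.

Things in the scene. Friction and masses are not known exactly. Their poses are not given: they have to be found in the camera images.
- driver: Square nipple driver, 78 mm tall, 100 g, standing upright in its block at any yaw. Origin: centre of the socket's open lower end; z runs up its axis. Socket head 19 x 19 mm outside, 18 mm tall, square bore 13.2 mm wide and 8 mm deep, open below, sides along the driver's x and y; shaft 12 mm; collar 40 mm across, 36 to 40 mm up.
- driver_handle (a point): Centre of the driver's black T-handle, 64 mm above the driver's origin. The handle is 54 mm long along the driver's x, 16 mm thick along its y and 28 mm tall (50 to 78 mm above the origin), flat-sided: pinch it across y.
- block: Plywood tool block 75 x 130 x 40 mm (x, y, z), fixed; origin at the centre of its underside. The driver's hole is 25 mm from the centre towards its +y; a smaller empty hole lies 25 mm towards -y. Four spare nipples stand 6 mm proud of its top.
- block_hole (a point): Centre of the mouth of the driver's hole, on the block's top, 40 mm above the bench; round through hole of 31 mm. The driver hangs in it by its collar, its origin 36 mm below this point.
- stand: Steel truing stand, fixed, base 160 x 270 mm; origin on the bench below the axle. The wheel's axle runs along the stand's x, 125 mm above the bench, between two uprights at x = +-55 mm; the gauge arm stands at y = +142 mm and reaches to axle height.
- gauge (a point): The gauge arm's yoke beside the rim, at axle height, 131 mm from the axle's centre along the stand's +y.
- valve_hole (a point): The valve hole: dark round hole of about 10 mm in the floor of the rim's well, 100 mm from the axle, midway between nipple_before and nipple_1. The only such hole in the rim.
- wheel (a joint): Turn of the wheel about its axle, rad; grows as the rim's top moves towards the gauge arm. It turns against a drag of 0.3 N m (3 N at the rim) and stays where left. At 0 the valve hole lies 22.5 degrees from the top, away from the gauge arm, nipple_1 11.25 degrees before and nipple_2 11.25 degrees after the top.
- axle (a point): Centre of the wheel on its axle. 16 spokes, 22.5 degrees apart. Rim 218 mm across, 38 mm wide, a U channel open outwards, 32 mm wide inside; well floor at 100 mm radius, side walls up to 109 mm radius. Rigid metal: wheel, rim and nipples must not be loaded with more than 40 N, all contacts summed (a wedged driver counts on both sides); a press of 5 to 8 N is plenty.
- nipple_1 (a joint): First nipple from the valve hole on the gauge-arm side: angle tightened, rad; 0 at the start, grows clockwise seen from outside the rim; two quarter turns are 3.14. Stiff thread: turns at about 0.08 N m, stays where left. With the driver on, there are about 6 degrees of lost motion either way, more as the corners bite, before it follows.
- nipple_1_top (a point): Centre of the top of nipple_1's brass head, 109 mm from the axle: square, 12 mm across flats, 7 mm tall from the well floor, then a 2 mm cone. z points outwards along the spoke. x does not tell how the flats stand: see or feel it, turning the lightly pressed driver until it drops on. Driver origin: 2 mm below this point resting on the corners, 8 mm below when fully on.
- nipple_2 (a joint): Second nipple from the valve hole on the gauge-arm side, made as nipple_1; one quarter turn is 1.57.
- nipple_2_top (a point): Centre of the top of nipple_2's head; all as for nipple_1_top.
- nipple_before (a joint): The nipple on the other side of the valve hole; to be left as it is (0).
- nipple_after (a joint): The nipple after nipple_2, further towards the gauge arm; to be left as it is (0).
- jar: Glass jar with cork lid, 72 mm across, 106 mm tall; bystander. Origin at the centre of its underside.
- brush_handle: Black plastic shoe brush handle, 210 x 34 x 18 mm; bystander. Origin on its underside.
- key_ring: Silver key ring with two keys, about 95 mm long, 5 mm thick; bystander. Origin at the ring's centre.
- boot_insert: Yellow silicone boot insert, 243 x 70 mm, 8 to 12 mm thick; bystander. Origin on its underside.
- polish_tin: Round metal shoe polish tin, 76 mm across, 24 mm tall; bystander. Origin at the centre of its underside.
- tyre_lever: Grey plastic tyre lever, 123 x 22 x 7 mm; bystander. Origin on its underside.
There are look-alikes about, which are no part of the job. Of the things shaped like the block, the plywood one is meant.

How it is judged:
By the outcome, as a careful person would: the job done as asked, in the order asked, and still so for the second after the job is handed in, with the robot touching nothing.
It also fails if it takes over 72 s, if anything falls off the work surface, if the arm or the gripper's body presses on something with over 40 N, if the wrist force passes 120 N, or if a joint passes its speed limit or range.

## Robot

A 7-joint arm with a two-finger parallel gripper is mounted at the origin on the work surface. World frame = base frame: x ahead of the robot, y to its left, z up, the work surface at z = 0. Lengths are in m, angles in rad, forces in N, time in s.
With the tool pointing down it reaches from about 0.35 to 0.9 m from the base axis. Payload 8.1 kg.
Tool frame: the origin (TCP) lies on the centre line of the jaws, within the pads' length; the fingertips stand 22 mm ahead of it and the grasp point (between the pads) lies 3 mm ahead of it; z points along the fingers, y is the direction in which the jaws open and shut (so a half turn about z gives the same grasp; the last joint's range is limited). The gripper opens to 92 mm and grips with 3 to 60 N. Pads are 19 mm wide; open, the fingers measure 130 mm over their backs; the gripper's body (75 mm by 190 mm) begins 47 mm behind the grasp point.
Start: joints at [1.24, 0.434, 0.025, 1.573, -0.012, 1.134, -0.075], TCP at [0.141, -0.609, 0.249] pointing down, gripper open.
Joint ranges: [-2.62, 2.62], [-0.44, 2.09], [-1.27, 1.32], [0.08, 2.57], [-1.32, 4.46], [0.12, 2], [-2.74, 2.74]. Speed limits (rad/s): [2.22, 2.22, 3.01, 3.01, 3.14, 3.14, 3.14].

## Interface

Orientations are given as a rotation vector (axis times angle).
In Python, from cell import status, imaging, workorder gives the robot as it stands.
- The arm moves only by the shell command python3 -m inch 'ROWS' [FORCE]. ROWS is a JSON object of lists of equal length, an entry for each row: "gripper": the closure in counts, from 0 (fully open) to 255 (shut); "travel": the shift along the tool's x, y, z in mm, a list of three; "twist": the turn, a rotation vector about the tool's x, y, z in rad, a list of three. In form: {"gripper": [gripper, ...], "travel": [[x, y, z], ...], "twist": [[ax, ay, az], ...]}. A call has 1 to 12 rows; each row shifts and turns the commanded pose from where the row before left it, along the tool's axes as they then stand; what a row does not reach is not made up. A row lasts 1/12 s, in which the tool goes at most 41.7 mm and 7.16 degrees, less where a joint would pass 70% of its speed; a pose out of reach is approached as far as the arm can. A call with a gripper value outside its range is refused whole. The fingers move at their own pace and stop on an object; FORCE is the grip in N (left out, the last holds). Time passes only in rows, so rows that do not move let the fingers close. It gives the time, the measured TCP pose, the force and the opening at its end, in the units of the state.
- status.sense(): the state, without advancing time (a new reading comes with each control period).
- imaging.read_camera(name): name is "scene" or "top" or "wrist"; returns (picture, depth): 384x512x3 uint8, red, green, blue; 384x512 float32, m along the optical axis (not along the pixel's ray), 0 where there is no reading.
- imaging.camera_params(name): a dict with "K" (3x3 intrinsics, pixels), "R" (3x3) and "t" (3): a world point X has camera coordinates R X + t. Camera axes: x right, y down, z forward; pixel columns grow to the right and rows downward; lengths in m; the calibration is good to about 2 mm. A picture is of the moment at which its call begins: read the wrist's pose just before it. camera_params takes no time and is no camera call; for the wrist camera it gives the pose at the moment of the call.
- workorder.finish_job(): hands the job in, once; it reports no verdict.
Trained networks look in the newest picture that a camera, given by its name, has taken for a name from the list of things; names that differ only in an ending like _2 or _b are one class to them, and where a whole thing is asked for, a point or a joint stands for the part that bears it (a point fixed in the world has none). Each returns a list of dicts, best first, with "score" (0 to 1); they miss things now and then, are a little off and sometimes report something else, mostly with a low value. They report only what shows in the picture. A call takes as long as a camera call. They do not tell look-alikes from the thing itself.
- imaging.recognise(label, camera): "bbox" ([centre column, centre row, width, height] in pixels, round what is visible of it).
- imaging.cut_out(label, camera): "mask" (384x512 bool, what is visible of it) and "bbox" ([centre column, centre row, width, height] in pixels, round what is visible of it).
- imaging.tip_of(label, camera): "pixel" ([row, column] in pixels: a listed point, or the origin of a listed thing).
The state is a dict: "time_s": time; "qpos": joint angles; "joint_vel": joint speeds; "tau": joint torques, N m; "tcp_pos": TCP position; "tool_rot": TCP orientation; "contact_force": force on the tool from outside, world axes, zero at the start; "moment": the same for the moment, N m; "grip_width": finger opening in m.
Only numpy, scipy, OpenCV 4.12 (cv2) and the standard library are available. Lean on these libraries where they do the work, as an engineer would, in place of code of your own. Each camera call takes 0.05 s, during which the arm holds its last target.

## Working session

There is one attempt and no reset: what is moved stays moved. The work goes in short steps, Python scripts to look and compute and a shell command to move; the robot and the scene stay as the last step left them, time stands still between calls to the robot, and variables do not carry over. Pictures are saved under pics/ and viewed, and the job is handed in when it is done.

```bash
ls; mkdir -p pics
cat > h.py <<'E'
import numpy as np, cv2
from cell import status, imaging, workorder
from scipy.spatial.transform import Rotation as R
def snap(c,name):
    p=imaging.camera_params(c); im,d=imaging.read_camera(c)
    cv2.imwrite('pics/%s.png'%name,im[:,:,::-1]); np.savez('pics/%s.npz'%name,im=im,d=d,K=p['K'],R=p['R'],t=p['t'])
    return im,d,p
def w(p,u,v,z):  # pixel col,row, depth
    K=np.array(p['K']);x=np.array([(u-K[0,2])/K[0,0]*z,(v-K[1,2])/K[1,1]*z,z])
    return np.array(p['R']).T@(x-np.array(p['t']))
def wz(p,u,v,Z):
    K=np.array(p['K']);Rm=np.array(p['R']).T;r=Rm@np.array([(u-K[0,2])/K[0,0],(v-K[1,2])/K[1,1],1]);c=-Rm@np.array(p['t'])
    return c+r*(Z-c[2])/r[2]
def px(p,X):
    c=np.array(p['R'])@np.array(X)+np.array(p['t']);q=np.array(p['K'])@c;return q[:2]/q[2]
E
python3 - <<'E'
from h import *
for c in ('scene','top','wrist'):
    im,d,p=snap(c,c+'0'); print(c,np.array(p['K'])[0,0],-np.array(p['R']).T@p['t'],np.array(p['R']).round(2).tolist())
    for l in ['driver','block','stand','driver_handle','block_hole','gauge','valve_hole','axle','nipple_1_top']:
        f=imaging.recognise if l in('driver','block','stand') else imaging.tip_of
        for r in f(l,c)[:4]: print(l,{k:np.round(v,2).tolist() for k,v in r.items()})
print(status.sense())
E
```

```text
pics
scene 377.65702961677596 [ 1.20615    -0.55376118  0.83733597] [[0.66, 0.75, 0.01], [0.48, -0.41, -0.78], [-0.58, 0.52, -0.63]]
driver {'bbox': [177.8, 251.4, 20.1, 18.9], 'score': 0.48}
block {'bbox': [116.6, 239.9, 48.1, 35.9], 'score': 0.69}
block {'bbox': [171.3, 266.6, 55.8, 37.5], 'score': 0.65}
stand {'bbox': [279.9, 198.4, 81.5, 96.1], 'score': 0.89}
stand {'bbox': [280.4, 186.9, 51.5, 70.9], 'score': 0.54}
driver_handle {'pixel': [249.9, 179.0], 'score': 0.75}
driver_handle {'pixel': [198.1, 249.4], 'score': 0.24}
block_hole {'pixel': [235.4, 123.7], 'score': 0.84}
block_hole {'pixel': [259.8, 178.8], 'score': 0.66}
gauge {'pixel': [169.1, 303.5], 'score': 0.83}
gauge {'pixel': [198.2, 250.1], 'score': 0.48}
valve_hole {'pixel': [162.8, 280.6], 'score': 0.59}
axle {'pixel': [188.7, 281.5], 'score': 0.87}
axle {'pixel': [250.6, 178.5], 'score': 0.39}
nipple_1_top {'pixel': [158.4, 280.9], 'score': 0.36}
top 354.4362622390429 [0.34813389 0.03030948 1.08369912] [[-0.0, -1.0, -0.0], [-0.98, 0.0, -0.2], [0.2, 0.0, -0.98]]
driver {'bbox': [354.5, 199.9, 18.2, 17.1], 'score': 
[... 865 characters left out ...]
25, -0.06, -0.97]]
{'time_s': 1.5, 'qpos': array([ 1.2403937 ,  0.4345088 ,  0.025016  ,  1.57322688, -0.01160749,
        1.13396469, -0.0750836 ]), 'joint_vel': array([ 0.00031509, -0.00090572, -0.00038849,  0.00185595, -0.00088076,
        0.00025457,  0.00194311]), 'tau': array([ 9.73625311e-05, -6.67655826e+01,  9.84040573e-01, -3.14805794e+01,
       -6.06564176e-02,  3.28376703e-02,  2.09174630e-05]), 'tcp_pos': array([ 0.14111796, -0.60887108,  0.24872613]), 'tool_rot': array([ 3.12121234e+00,  3.56918924e-01, -7.87635362e-06]), 'contact_force': array([-0.74462312,  0.28623925, -1.01161014]), 'moment': array([ 0.04104435, -0.03852887,  0.00155361]), 'grip_width': 0.09204586944356623}
```

Run:
```python
import cv2
for c in('scene','top'):
    im=cv2.imread(f'pics/{c}0.png'); 
    cv2.imwrite(f'pics/{c}0b.png',cv2.resize(im[100:330,60:460],None,fx=2,fy=2,interpolation=cv2.INTER_CUBIC))
```

```text
(no output)
```

View pics/scene0b.png

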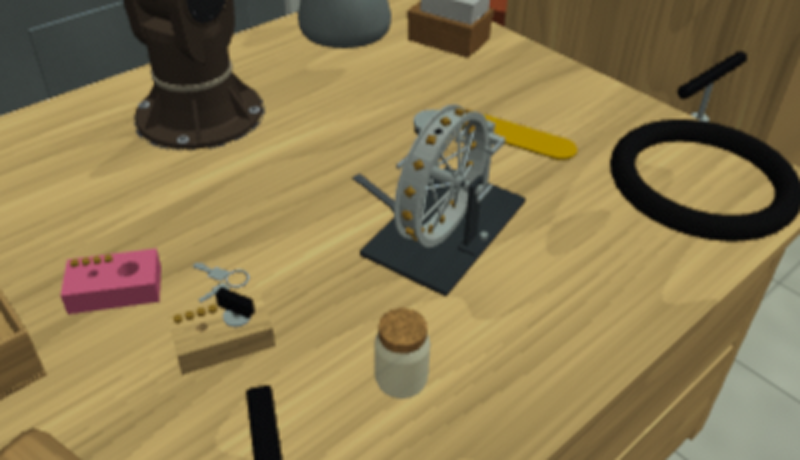

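View pics/top0b.png

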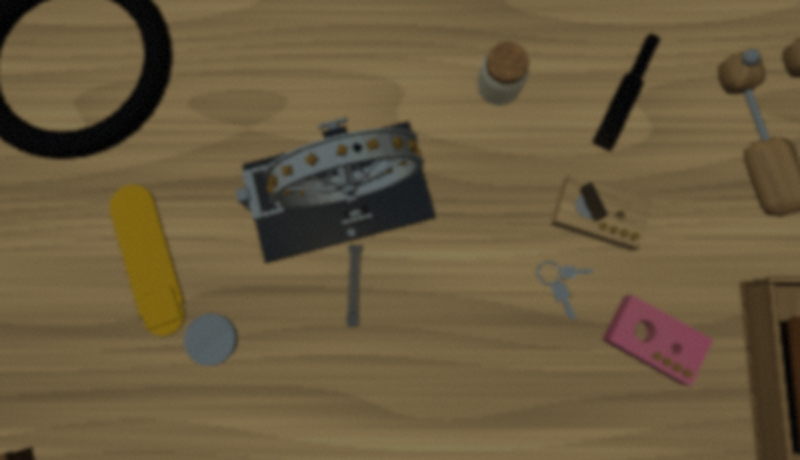

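Run:
```python
from h import *
D=np.load('pics/top0.npz');p=D;d=D['d']
for n,u,v,Z in [('handle',356.5,201,.078),('gauge',187,197,.125),('axle',230,184.7,.125),('valve',238.5,173.5,.225),('n1',231,175,.233),('n2',216,179.5,.23),('nb',246.5,172,.23)]:
    print(n,wz(p,u,v,Z).round(3), w(p,u,v,d[int(v),int(u)]).round(3))
S=np.load('pics/scene0.npz')
for n,u,v,Z in [('handle',179,249.9,.07),('gauge',303.5,169.1,.125),('axle',281.5,188.7,.125),('hole',280,165,.225)]:
    print(n,wz(S,u,v,Z).round(3), w(S,u,v,S['d'][int(v),int(u)]).round(3))
# block mask in top: rect
imaging.read_camera('top')
for r in imaging.cut_out('block','top'):
    print(r['score'],r['bbox'])
    if abs(r['bbox'][0]-362)<15:
        m=r['mask'];v,u=np.nonzero(m);P=np.array([w(p,a,b,d[b,a]) for a,b in zip(u,v)])
        k=abs(P[:,2]-.04)<.006;Q=P[k];print(len(Q),cv2.minAreaRect((Q[:,:2]*1000).astype(np.float32)))
    
for r in imaging.cut_out('driver','top'):
    m=r['mask'];v,u=np.nonzero(m);P=np.array([w(p,a,b,d[b,a]) for a,b in zip(u,v)])
    k=P[:,2]>.065;Q=P[k];print('drv',r['score'],r['bbox'],len(Q),cv2.minAreaRect((Q[:,:2]*1000).astype(np.float32)))
for r in imaging.cut_out('stand','top'):
    m=r['mask'];v,u=np.nonzero(m);P=np.array([w(p,a,b,d[b,a]) for a,b in zip(u,v)])
    k=P[:,2]<.03;Q=P[k];print('stand',r['score'],len(Q),cv2.minAreaRect((Q[:,:2]*1000).astype(np.float32)))
```

```text
handle [ 0.537 -0.243  0.078] [ 0.537 -0.243  0.079]
gauge [0.54  0.237 0.125] [0.539 0.236 0.13 ]
axle [0.575 0.118 0.125] [0.573 0.118 0.133]
valve [0.58  0.088 0.225] [0.581 0.089 0.222]
n1 [0.574 0.106 0.233] [0.574 0.106 0.232]
n2 [0.563 0.144 0.23 ] [0.564 0.144 0.227]
nb [0.582 0.068 0.23 ] [0.583 0.068 0.226]
handle [ 0.543 -0.241  0.07 ] [ 0.555 -0.246  0.083]
gauge [0.551 0.238 0.125] [0.571 0.213 0.147]
axle [0.579 0.11  0.125] [0.582 0.107 0.129]
hole [0.585 0.09  0.225] [0.583 0.093 0.223]
0.73 [392.9, 268.1, 57.0, 42.5]
0.67 [361.9, 207.3, 50.7, 38.8]
820 ((531.753173828125, -269.13885498046875), (130.87493896484375, 75.6346664428711), 71.46607971191406)
0.3 [133.1, 228.2, 40.2, 74.9]
drv 0.47 [355.3, 199.4, 19.0, 20.5] 124 ((437.93560791015625, -120.45553588867188), (51.07106018066406, 347.2313537597656), 39.146854400634766)
stand 0.98 2085 ((581.610107421875, 134.55868530273438), (188.10818481445312, 276.7767028808594), 15.47007942199707)
```

```bash
python3 -m inch '{"gripper":[0,0,0,0,0,0,0,0,0,0,0,0],"travel":[[20,-11.4,0],[36,-20.5,0],[36,-20.5,0],[36,-20.5,0],[36,-20.5,0],[36,-20.5,0],[36,-20.5,0],[36,-20.5,0],[36,-20.5,0],[36,-20.5,0],[36,-20.5,0],[36,-20.5,0]],"twist":[[0,0,0],[0,0,0],[0,0,0],[0,0,0],[0,0,0],[0,0,0],[0,0,0],[0,0,0],[0,0,0],[0,0,0],[0,0,0],[0,0,0]]}' 20
python3 -m inch '{"gripper":[0,0,0,0,0],"travel":[[26,-14.8,0],[26,-14.8,0],[0,0,0],[0,0,0],[0,0,0]],"twist":[[0,0,0],[0,0,0],[0,0,-0.12],[0,0,-0.12],[0,0,-0.12]]}'
python3 - <<'E'
from h import *
s=status.sense();print(s['time_s'],s['tcp_pos'],s['qpos'].round(2),R.from_rotvec(s['tool_rot']).as_matrix().round(3).tolist(),s['contact_force'])
im,d,p=snap('wrist','w1')
for r in imaging.tip_of('driver_handle','wrist')+imaging.tip_of('block_hole','wrist'): print(r)
cv2.imwrite('pics/w1b.png',cv2.resize(im[:,:,::-1],(800,600)))
E
```

```text
time_s: 2.7
tcp_pos: [0.4942, -0.2826, 0.249]
tool_rot: [3.121, 0.356, 0.001]
contact_force: [0.6, -0.8, -0.0]
grip_width: 0.0917
time_s: 3.12
tcp_pos: [0.5374, -0.2428, 0.2486]
tool_rot: [3.003, 0.921, -0.0]
contact_force: [0.1, -0.1, 0.1]
grip_width: 0.0919
3.1167 [ 0.53744778 -0.24279453  0.24863653] [ 0.51  0.39 -0.24  1.65  0.1   1.11 -0.74] [[0.828, 0.561, -0.0], [0.561, -0.828, -0.0], [-0.0, 0.0, -1.0]] [ 0.13541841 -0.10915498  0.0801811 ]
{'pixel': [177.5, 260.5], 'score': 0.55}
{'pixel': [323.7, 226.3], 'score': 0.77}
```

View pics/w1b.png

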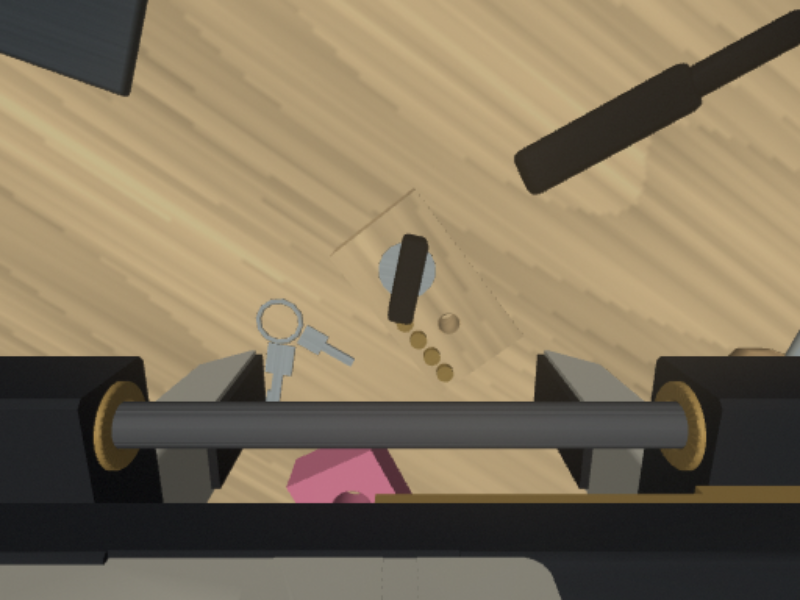

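Run:
```python
from h import *
D=np.load('pics/w1.npz');im=D['im'].astype(int);d=D['d']
sub=np.zeros(im.shape[:2],bool);sub[145:212,240:285]=True
m=sub&(im.sum(2)<200)
v,u=np.nonzero(m);P=np.array([w(D,a,b,d[b,a]) for a,b in zip(u,v)])
print(len(P),np.percentile(P[:,2],[5,50,95]))
Q=P[P[:,2]>.070];r=cv2.minAreaRect((Q[:,:2]*1000).astype(np.float32));print(r,Q[:,2].mean())
c=np.cov(Q[:,:2].T);e,V=np.linalg.eigh(c);print(np.degrees(np.arctan2(V[1,1],V[0,1])),Q.mean(0))
# block collar circle / holes: block rect
sub=np.zeros(im.shape[:2],bool);sub[110:250,200:345]=True
v,u=np.nonzero(sub);P=np.array([w(D,a,b,d[b,a]) for a,b in zip(u,v)])
Q=P[abs(P[:,2]-.04)<.004];print(len(Q),cv2.minAreaRect((Q[:,:2]*1000).astype(np.float32)))
Q=P[abs(P[:,2]-.044)<.0015];print(len(Q),cv2.minEnclosingCircle((Q[:,:2]*1000).astype(np.float32)))
```

```text
938 [0.07158748 0.08084684 0.0822258 ]
((560.2904663085938, -235.68544006347656), (95.69446563720703, 20.731956481933594), 29.353620529174805) 0.0816273999784336
-156.3963648720397 [ 0.5440815  -0.24478454  0.0816274 ]
6325 ((534.4808349609375, -269.7247314453125), (130.2763671875, 75.20072937011719), 71.64879608154297)
594 ((522.8292236328125, -273.2370910644531), 53.1514778137207)
```

```bash
python3 -m inch '{"gripper":[0,0,0,0,0,0],"travel":[[3,5.4,0],[0,0,0],[0,0,25],[0,0,35],[0,0,25],[0,0,0]],"twist":[[0,0,0.095],[0,0,0.09],[0,0,0],[0,0,0],[0,0,0],[0,0,0]]}' 20
python3 - <<'E'
from h import *
s=status.sense();print(s['time_s'],s['tcp_pos'],R.from_rotvec(s['tool_rot']).as_matrix().round(3).tolist(),s['contact_force'])
im,d,p=snap('wrist','w2')
cv2.imwrite('pics/w2b.png',cv2.resize(im[:,:,::-1],(800,600)))
# project expected handle top centre on tool axis: where tool axis meets z=.078
for L in (-.027,.027): 
    X=s['tcp_pos']+R.from_rotvec(s['tool_rot']).as_matrix()@[L,0,0];X[2]=.078;print(px(p,X)*800/512)
E
```

```text
time_s: 3.77
tcp_pos: [0.5392, -0.2457, 0.1589]
tool_rot: [-3.075, -0.621, 0.011]
contact_force: [-1.4, 1.2, -1.1]
grip_width: 0.0921
3.7667 [ 0.53920317 -0.2457225   0.15891345] [[0.922, 0.388, -0.008], [0.388, -0.922, 0.003], [-0.006, -0.005, -1.0]] [-1.38348438  1.24557069 -1.11144065]
[399.72132573 384.90865016]
[399.7987838 271.1655092]
```

View pics/w2b.png

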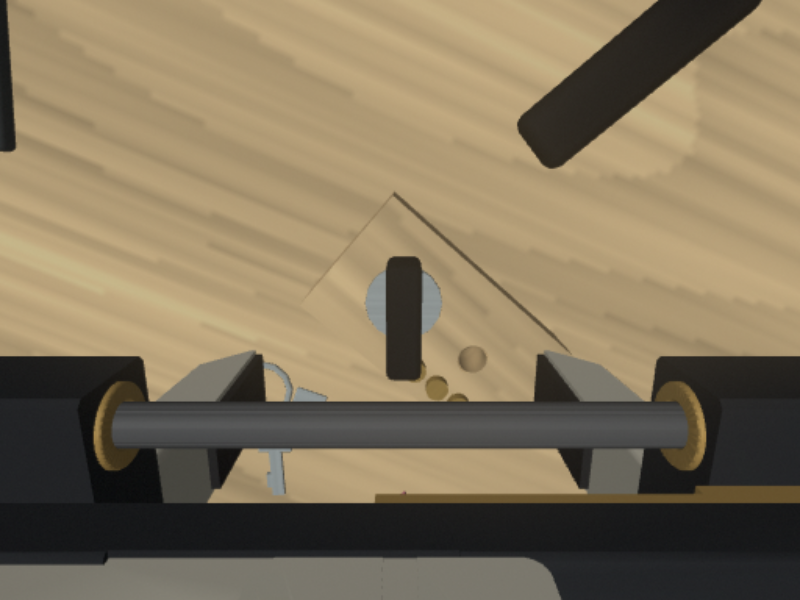

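```bash
python3 -c "
from h import *
s=status.sense();print(s['time_s'],s['tcp_pos'],R.from_rotvec(s['tool_rot']).as_matrix().round(3).tolist(),s['contact_force'],s['joint_vel'].round(3))"
python3 -m inch '{"gripper":[0,0],"travel":[[0,0,0],[0,0,0]],"twist":[[0,0,0],[0,0,0]]}' 20
```

```text
3.8167 [ 0.54062173 -0.24608059  0.16171528] [[0.921, 0.389, -0.005], [0.389, -0.921, 0.002], [-0.004, -0.003, -1.0]] [-0.40194494 -0.41610218  0.43081755] [ 0.002 -0.045 -0.011 -0.069 -0.002  0.035  0.02 ]
time_s: 3.98
tcp_pos: [0.5436, -0.2469, 0.1658]
tool_rot: [3.077, 0.626, 0.004]
contact_force: [-0.2, 0.7, 0.6]
grip_width: 0.0917
```

```bash
python3 -m inch '{"gripper":[0,0,0,0,0,0,0,120,200,255,255,255],"travel":[[1,-1,15],[0,0,25],[0,0,25],[0,0,18],[0,0,8],[0,0,3],[0,0,0],[0,0,0],[0,0,0],[0,0,0],[0,0,0],[0,0,0]],"twist":[[0,0,0],[0,0,0],[0,0,0],[0,0,0],[0,0,0],[0,0,0],[0,0,0],[0,0,0],[0,0,0],[0,0,0],[0,0,0],[0,0,0]]}' 30
python3 -m inch '{"gripper":[255,255,255,255],"travel":[[0,0,0],[0,0,0],[0,0,0],[0,0,0]],"twist":[[0,0,0],[0,0,0],[0,0,0],[0,0,0]]}' 45
```

```text
time_s: 4.98
tcp_pos: [0.5431, -0.2452, 0.0702]
tool_rot: [3.078, 0.628, 0.001]
contact_force: [-0.2, 1.1, -0.1]
grip_width: 0.0634
time_s: 5.32
tcp_pos: [0.5429, -0.2451, 0.0697]
tool_rot: [3.078, 0.628, -0.0]
contact_force: [0.2, -0.1, -1.4]
grip_width: 0.0364
```

```bash
python3 -m inch '{"gripper":[255,255,255,255,255,255],"travel":[[0,0,0],[0,0,0],[0,0,0],[0,0,0],[0,0,0],[0,0,0]],"twist":[[0,0,0],[0,0,0],[0,0,0],[0,0,0],[0,0,0],[0,0,0]]}' 45
python3 - <<'E'
from h import *
im,d,p=snap('wrist','w3')
cv2.imwrite('pics/w3b.png',cv2.resize(im[:,:,::-1],(800,600)))
print(status.sense())
E
```

```text
time_s: 5.82
tcp_pos: [0.5429, -0.2451, 0.0697]
tool_rot: [3.078, 0.628, 0.0]
contact_force: [0.2, -0.2, -1.4]
grip_width: 0.0154
{'time_s': 5.8667, 'qpos': array([ 0.45882601,  0.59441845, -0.17871564,  1.81467313,  0.14739599,
        0.74531491, -0.96644252]), 'joint_vel': array([ 0.00017616,  0.00040544, -0.00084445,  0.00154971, -0.0014772 ,
        0.00124735, -0.00121485]), 'tau': array([-2.26114847e-02, -7.03414536e+01, -2.59726949e+00, -2.33452213e+01,
       -5.97271230e-02,  5.31540136e-02,  1.26727129e-03]), 'tcp_pos': array([ 0.54291779, -0.24511924,  0.06971662]), 'tool_rot': array([3.07804314e+00, 6.28370261e-01, 2.19477931e-05]), 'contact_force': array([-3.45701140e-04,  8.36277203e-02, -8.38110061e-01]), 'moment': array([-0.10384163, -0.055924  , -0.01166485]), 'grip_width': 0.015920294824907134}
```

View pics/w3b.png

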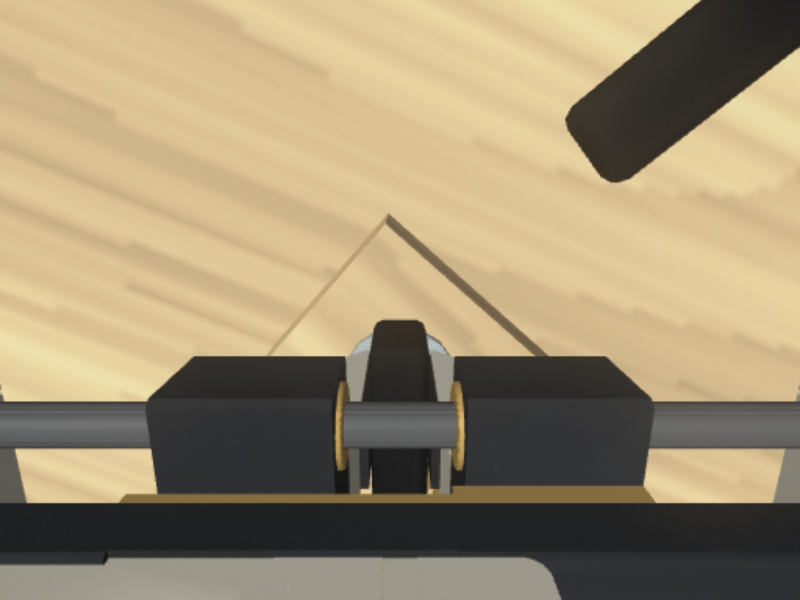

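```bash
python3 -m inch '{"gripper":[255,255,255,255,255,255,255,255,255,255,255,255],"travel":[[0,0,-10],[0,0,-25],[0,0,-36],[0,0,-38],[6,-18,-32],[9,-32,-22],[9,-32,-22],[9,-32,-22],[9,-32,-22],[9,-32,-22],[9,-32,-22],[9,-32,-22]],"twist":[[0,0,0],[0,0,0],[0,0,0],[0,0,0],[0,0,0],[0,0,0],[0,0,0],[0,0,0],[0,0,0],[0,0,0],[0,0,0],[0,0,0]]}' 45
python3 -m inch '{"gripper":[255,255,255,255,255,255],"travel":[[9,-32,0],[9,-26,0],[0,-18,0],[0,0,0],[0,0,0],[0,0,0]],"twist":[[0,0,0],[0,0,0],[0,0,0],[0,0,0],[0,0,0],[0,0,0]]}' 45
python3 - <<'E'
from h import *
s=status.sense();print(s['time_s'],s['tcp_pos'],s['qpos'].round(2),s['contact_force'],s['moment'],s['grip_width'])
im,d,p=snap('wrist','w4')
for l in ('nipple_1_top','valve_hole','gauge','axle'):
  for r in imaging.tip_of(l,'wrist'): print(l,r)
cv2.imwrite('pics/w4b.png',cv2.resize(im[:,:,::-1],(800,600)))
E
```

```text
time_s: 6.87
tcp_pos: [0.5105, 0.0062, 0.3667]
tool_rot: [3.078, 0.629, 0.001]
contact_force: [-0.0, -0.7, -1.0]
grip_width: 0.0162
time_s: 7.37
tcp_pos: [0.4983, 0.0807, 0.3651]
tool_rot: [3.078, 0.627, 0.0]
contact_force: [0.1, -0.3, -0.8]
grip_width: 0.016
7.3667 [0.4982562  0.08068125 0.36505581] [ 0.05  0.19 -0.37  1.65  0.07  1.32 -1.51] [ 0.09096043 -0.31948934 -0.78059718] [-0.04090462 -0.02431478 -0.01744916] 0.015961489962562737
nipple_1_top {'pixel': [90.1, 263.0], 'score': 0.71}
valve_hole {'pixel': [95.5, 290.4], 'score': 0.88}
gauge {'pixel': [76.5, 138.4], 'score': 0.92}
gauge {'pixel': [89.8, 265.4], 'score': 0.66}
axle {'pixel': [215.1, 465.8], 'score': 0.63}
```

View pics/w4b.png

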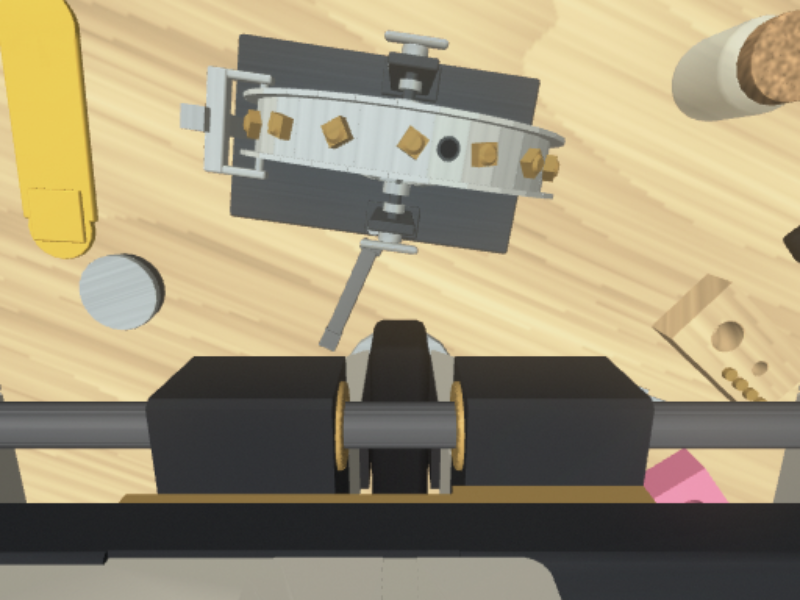

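Run:
```python
from h import *
D=np.load('pics/w4.npz')
s=status.sense();T=R.from_rotvec(s['tool_rot']).as_matrix();t=s['tcp_pos']
for x in (.024,.027,.030): print(x,px(D,t+T@[x,0,-.0123])*1.5625)
for x in (.017,.02,.023): print('collar top',x,px(D,t+T@[x,0,.0257])*1.5625)
im=D['im'];cv2.imwrite('pics/w4c.png',cv2.resize(im[50:140,130:370,::-1],(800,300),interpolation=cv2.INTER_CUBIC))
cv2.imwrite('pics/w4d.png',cv2.resize(im[195:240,215:300,::-1],(800,424),interpolation=cv2.INTER_CUBIC))
def P(u,v): 
    return w(D,u/1.5625,v/1.5625,D['d'][int(v/1.5625),int(u/1.5625)]).round(4)
for n,u,v in [('hole',448,149),('n1',411,141),('n2',337,131),('nb',485,154),('na',280,126),('gaugeL',215,120)]: print(n,P(u,v))
```

```text
0.024 [398.87639473 354.67016811]
0.027 [398.88932513 343.81204478]
0.03 [398.90241081 332.82352512]
collar top 0.017 [398.90371671 333.56432551]
collar top 0.02 [398.91382769 325.08223647]
collar top 0.023 [398.92403231 316.52159524]
hole [0.5826 0.0882 0.2218]
n1 [0.578  0.1079 0.2335]
n2 [0.568  0.1448 0.2273]
nb [0.5877 0.0695 0.2248]
na [0.5584 0.1775 0.2065]
gaugeL [0.543  0.2376 0.1319]
```

View pics/w4c.png

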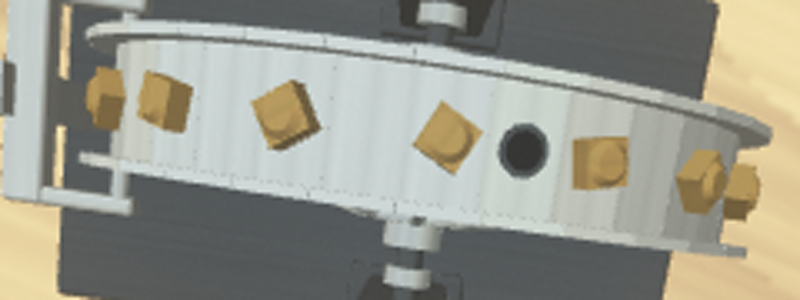

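View pics/w4d.png

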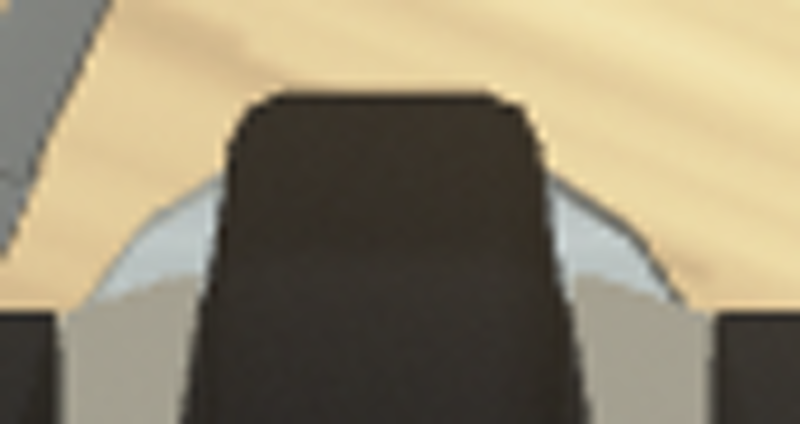

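Run:
```python
from h import *
from scipy.optimize import least_squares
D=np.load('pics/w4.npz')
t=np.array([0.4982562,0.08068125,0.36505581]);T=R.from_rotvec([3.078,.627,0]).as_matrix()
im=D['im'].astype(int)
pts=np.array([(120,262),(150,218),(185,196),(222,178),(552,180),(590,203),(640,238),(665,275)])/9.41+[215,195]
K=D['K'];Rm=D['R'].T;c=-Rm@D['t']
for zz in (.0257,.0297):
    Q=[]
    for u,v in pts:
        r=T.T@(Rm@[(u-K[0,2])/K[0,0],(v-K[1,2])/K[1,1],1]);o=T.T@(c-t);Q.append((o+r*(zz-o[2])/r[2])[:2]*1000)
    Q=np.array(Q)
    f=least_squares(lambda a:np.hypot(*(Q-a).T)-20,[0,0]);print(zz,f.x,f.fun.round(2))
for x in(.024,.027,.03):print(px(D,t+T@[x,0,.0157])*1.5625)
print('cam in tool',T.T@(c-t))
```

```text
0.0257 [-0.70891599  0.45517168] [-0.35  0.27  0.11 -0.03 -0.03 -0.06  0.19 -0.16]
0.0297 [-1.86249431  0.47869622] [-0.26  0.31  0.09 -0.1  -0.11 -0.1   0.23 -0.06]
[398.49093477 323.49036357]
[398.49222101 314.32262827]
[398.49352006 305.06353761]
cam in tool [ 0.07151991  0.00020987 -0.13519816]
```

Run:
```python
from h import *
D=np.load('pics/w4.npz');im=D['im']
cv2.imwrite('pics/w4e.png',cv2.resize(im[70:110,200:320,::-1],(960,320),interpolation=cv2.INTER_LANCZOS4)[:,:800])
cv2.imwrite('pics/w4f.png',cv2.resize(im[70:110,230:330,::-1],(800,320),interpolation=cv2.INTER_LANCZOS4))
```

```text
(no output)
```

View pics/w4e.png

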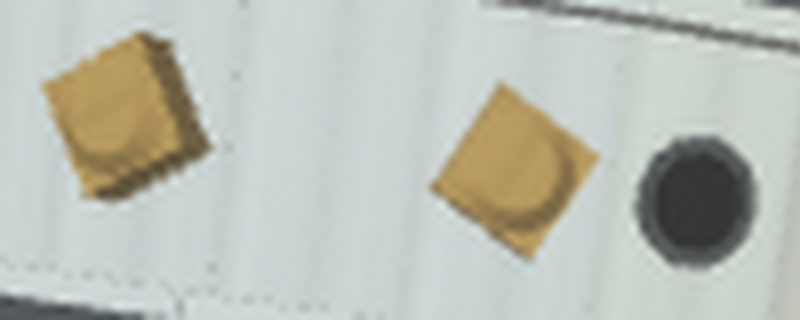

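View pics/w4f.png

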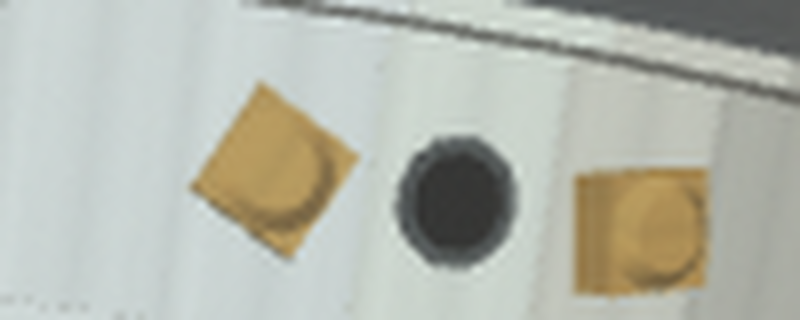

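```bash
cat > fit.py <<'E'
from h import *
from scipy.optimize import least_squares
def wheel(a,ang,r,ax=0.):
    x,y,psi,phi,z=a; th=phi+ang; ex=np.array([np.cos(psi),np.sin(psi),0]);ey=np.array([-np.sin(psi),np.cos(psi),0]);ez=np.array([0,0,1.])
    n=np.sin(th)*ey+np.cos(th)*ez; return np.array([x,y,z])+r*n+ax*ex, n, ex
if __name__=='__main__':
    D=np.load('pics/w4.npz')
    d=np.radians
    obs=[(d(-11.25),.107,264.4,90.9),(d(11.25),.107,214.1,84.1),(d(-22.5),.100,287.1,95.0),(d(-33.75),.107,313,98.75)]
    f=lambda a:np.concatenate([px(D,wheel(a,o[0],o[1])[0])-o[2:] for o in obs]+[[(a[4]-.125)/.002]])
    s=least_squares(f,[.575,.118,.27,.09,.125],x_scale=[.01,.01,.1,.1,.01]);print(s.x,s.fun.round(2))
    a=s.x;print('yaw',np.degrees(a[2]),'phi',np.degrees(a[3]))
    for o in obs[:2]: print(wheel(a,o[0],.109)[0],wheel(a,o[0],.109)[1])
    # flats orientation: corner pixels -> plane of shoulder
    K=D['K'];Rm=D['R'].T;c=-Rm@D['t']
    for o,cs in [(obs[0],[(500,82),(598,155),(528,248),(434,182)]),(obs[1],[(45,85),(140,35),(185,140),(90,190)])]:
        C,n,ex=wheel(a,o[0],.107); ey=np.cross(n,ex); Q=[]
        for u,v in np.array(cs)/8+[200,70]:
            r=Rm@[(u-K[0,2])/K[0,0],(v-K[1,2])/K[1,1],1];X=c+r*(n@(C-c))/(n@r);Q.append([(X-C)@ex*1e3,(X-C)@ey*1e3])
        Q=np.array(Q);e=np.roll(Q,-1,0)-Q;print(Q.round(1).tolist(),Q.mean(0),'len',np.hypot(*e.T),'edge ang mod90 about outward from stand x',np.degrees(np.arctan2(e[:,1],e[:,0]))%90)
E
python3 fit.py
```

```text
[0.57750314 0.1085356  0.26270553 0.17832416 0.12494685] [-0.05  0.11 -0.05 -0.05  0.16 -0.04 -0.06 -0.02 -0.03]
yaw 15.051917963938353 phi 10.217221623107463
[0.57801335 0.10663834 0.23392915] [ 0.00468083 -0.01740601  0.99983755]
[0.56714378 0.1470576  0.22638521] [-0.09504     0.35341282  0.93062709]
[[7.8, 2.6], [2.4, -8.0], [-7.4, -2.4], [-2.4, 7.8]] [ 0.09469657 -0.00779135] len [11.92501852 11.22448891 11.31974952 11.44090749] edge ang mod90 about outward from stand x [63.00771925 60.2353172  64.16878998 63.33163487]
[[1.8, 8.0], [7.7, -2.2], [-1.7, -8.5], [-7.8, 1.7]] [-0.00719951 -0.25615966] len [11.8279259  11.33866229 11.83495893 11.54751143] edge ang mod90 about outward from stand x [29.717797   33.65811304 30.73297821 33.56100155]
```

```bash
python3 -m inch '{"gripper":[255,255,255,255,255,255,255,255,255,255,255,255],"travel":[[14,22,15],[14,23,15],[12.3,22.7,15],[0,0,0],[0,0,0],[0,0,0],[0,0,0],[0,0,0],[0,0,0],[0,0,0],[0,0,0],[0,0,0]],"twist":[[0,0,0],[0,0,0],[0,0,0],[0,0,-0.118],[0,0,-0.118],[0,0,-0.118],[0,0,-0.118],[0,0,-0.118],[0,0,-0.118],[0,0,-0.118],[0,0,-0.12],[0,0,0]]}' 45
python3 -m inch '{"gripper":[255,255,255,255],"travel":[[0,0,0],[0,0,0],[0,0,0],[0,0,0]],"twist":[[0,0,0],[0,0,0],[0,0,0],[0,0,0]]}' 45
cat > look.py <<'E'
from h import *
import sys
n=sys.argv[1]
s=status.sense();T=R.from_rotvec(s['tool_rot']).as_matrix()
print(s['time_s'],s['tcp_pos'].round(4),'q',s['qpos'].round(2),'F',s['contact_force'].round(1),'M',s['moment'].round(3),s['grip_width'].round(4));print('yaw',np.degrees(np.arctan2(T[1,0],T[0,0])),T.round(4).tolist())
im,d,p=snap('wrist',n)
cv2.imwrite(f'pics/{n}b.png',cv2.resize(im[:,:,::-1],(800,600)))
np.savez(f'pics/{n}_s.npz',**{k:s[k] for k in s})
E
python3 look.py w5
```

```text
time_s: 8.62
tcp_pos: [0.562, 0.0344, 0.3195]
tool_rot: [-2.449, -1.967, 0.0]
contact_force: [-0.1, 0.3, -1.8]
grip_width: 0.0157
time_s: 8.95
tcp_pos: [0.5619, 0.035, 0.3197]
tool_rot: [2.456, 1.959, -0.0]
contact_force: [-0.1, 0.6, -0.5]
grip_width: 0.0159Traceback (most recent call last):
  File "look.py", line 5, in <module>
    print(s['time_s'],s['tcp_pos'].round(4),'q',s['qpos'].round(2),'F',s['contact_force'].round(1),'M',s['moment'].round(3),s['grip_width'].round(4));print('yaw',np.degrees(np.arctan2(T[1,0],T[0,0])),T.round(4).tolist())
                                                                                                                            ^^^^^^^^^^^^^^^^^^^^^
AttributeError: 'float' object has no attribute 'round'
```

```bash
sed -i "s/s\['grip_width'\].round(4)/round(s['grip_width'],4)/" look.py
python3 look.py w5
```

```text
8.95 [0.5619 0.035  0.3197] q [ 0.22  0.33 -0.51  1.59  0.17  1.27 -0.54] F [-0.1  0.6 -0.5] M [-0.044 -0.105 -0.047] 0.0159
yaw 77.16752729722867 [[0.2221, 0.975, 0.0], [0.975, -0.2221, -0.0001], [-0.0001, 0.0, -1.0]]
```

View pics/w5b.png

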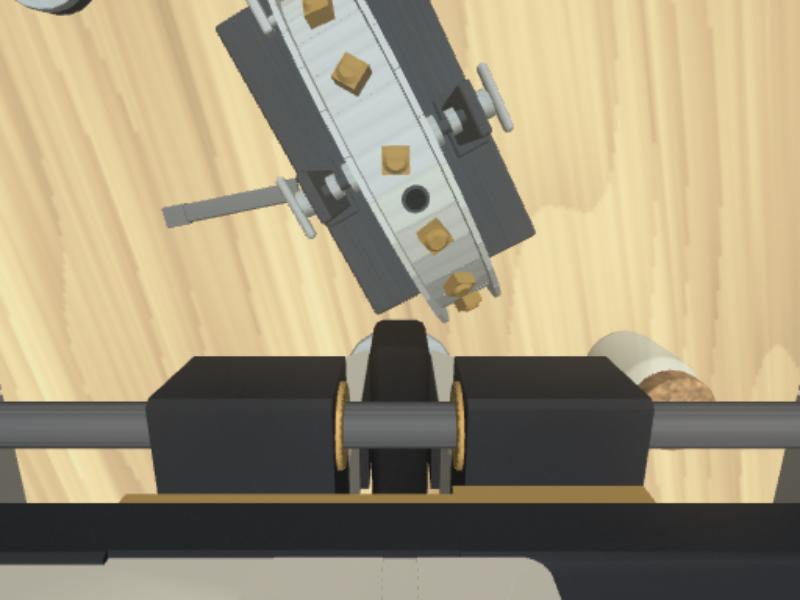

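Run:
```python
from h import *
D=np.load('pics/w5.npz');im=D['im']
cv2.imwrite('pics/w5c.png',cv2.resize(im[85:165,235:310,::-1],(600,640),interpolation=cv2.INTER_LANCZOS4)[:600])
cv2.imwrite('pics/w5d.png',cv2.resize(im[25:65,200:250,::-1],(400,320),interpolation=cv2.INTER_LANCZOS4))
```

```text
(no output)
```

View pics/w5c.png

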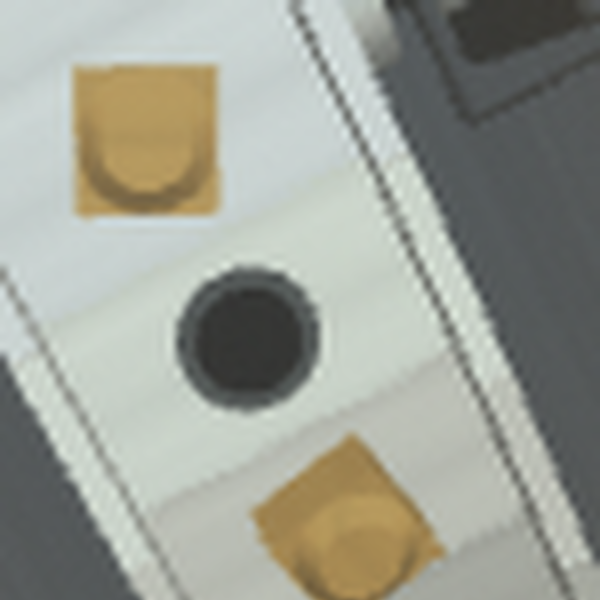

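View pics/w5d.png

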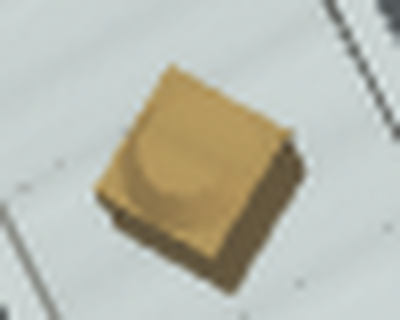

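Run:
```python
from fit import *
D=np.load('pics/w5.npz');d=np.radians
obs=[(d(-11.25),.107,253.3,102.5),(d(11.25),.107,224.2,45.2),(d(-22.5),.100,266,127.25)]
f=lambda a:np.concatenate([px(D,wheel(a,o[0],o[1])[0])-o[2:] for o in obs]+[[(a[4]-.125)/.002,(a[2]-.262)/.01,(a[3]-.178)/.01]])
s=least_squares(f,[.575,.118,.27,.09,.125],x_scale=[.01,.01,.1,.1,.01]);print(s.x,s.fun.round(2))
a=s.x
for o in obs[:2]: print(wheel(a,o[0],.109)[0])
K=D['K'];Rm=D['R'].T;c=-Rm@D['t']
for o,cs in [(obs[0],np.array([(74,66),(218,66),(218,213),(76,215)])/8+[235,85]),(obs[1],np.array([(172,65),(292,135),(214,257),(97,190)])/8+[200,25])]:
    C,n,ex=wheel(a,o[0],.107); ey=np.cross(n,ex); Q=[]
    for u,v in cs:
        r=Rm@[(u-K[0,2])/K[0,0],(v-K[1,2])/K[1,1],1];X=c+r*(n@(C-c))/(n@r);Q.append([(X-C)@ex*1e3,(X-C)@ey*1e3])
    Q=np.array(Q);e=np.roll(Q,-1,0)-Q;print(Q.round(1).tolist(),Q.mean(0),'len',np.hypot(*e.T),np.degrees(np.arctan2(e[:,1],e[:,0]))%90)
```

```text
[0.57774852 0.1086517  0.26190359 0.17768718 0.12475558] [-0.05 -0.22 -0.07 -0.05  0.12  0.3  -0.12 -0.01 -0.03]
[0.57827518 0.10668698 0.2337366 ]
[0.56743679 0.14711957 0.22621932]
[[-2.6, 7.9], [8.0, 2.3], [2.5, -8.2], [-8.1, -2.7]] [-0.05046025 -0.18434813] len [11.90876642 11.79178275 11.9251474  11.94879411] [62.19394228 62.51597805 62.94871712 62.43815838]
[[2.0, 8.4], [8.1, -2.4], [-2.0, -8.3], [-8.1, 2.1]] [ 0.00780811 -0.04960387] len [12.37181652 11.74045123 12.02210936 11.95857362] [29.46298511 30.09389168 30.45988678 31.76722404]
```

```bash
python3 -m inch '{"gripper":[255,255,255,255,255,255,255,255,255,255,255,255],"travel":[[20,0,0],[33,-1.3,0],[20,0,0],[0,0,0],[0,0,0],[0,0,0],[0,0,0],[0,0,0],[0,0,0],[0,0,0],[0,0,0],[0,0,0]],"twist":[[0,0,0],[0,0,0],[0,0,0],[0,0,-0.121],[0,0,-0.121],[0,0,-0.121],[0,0,-0.121],[0,0,-0.121],[0,0,-0.121],[0,0,-0.121],[0,0,-0.121],[0,0,-0.121]]}' 45
python3 -m inch '{"gripper":[255,255,255,255,255,255,255,255],"travel":[[0,0,0],[0,0,0],[0,0,0],[0,0,0],[0,0,0],[0,0,0],[0,0,0],[0,0,0]],"twist":[[0,0,-0.121],[0,0,-0.121],[0,0,-0.121],[0,0,-0.121],[0,0,0],[0,0,0],[0,0,0],[0,0,0]]}' 45
python3 look.py w6
python3 - <<'E'
from h import *
im,d,p=snap('scene','s6'); cv2.imwrite('pics/s6b.png',cv2.resize(im[100:230,200:350,::-1],None,fx=4,fy=4,interpolation=cv2.INTER_CUBIC))
E
```

```text
time_s: 10.0
tcp_pos: [0.5767, 0.1065, 0.3197]
tool_rot: [1.076, 2.952, -0.0]
contact_force: [-0.5, 0.1, -1.5]
grip_width: 0.0155
time_s: 10.67
tcp_pos: [0.5767, 0.1066, 0.3198]
tool_rot: [0.35, 3.122, -0.0]
contact_force: [-0.2, -0.7, -0.4]
grip_width: 0.0157
10.6667 [0.5767 0.1066 0.3198] q [ 0.31  0.45 -0.86  1.51  0.35  1.34  0.76] F [-0.2 -0.7 -0.4] M [ 0.08  -0.132 -0.02 ] 0.0157
yaw 167.2243702982153 [[-0.9752, 0.2211, 0.0001], [0.2211, 0.9752, -0.0001], [-0.0001, -0.0001, -1.0]]
```

View pics/w6b.png

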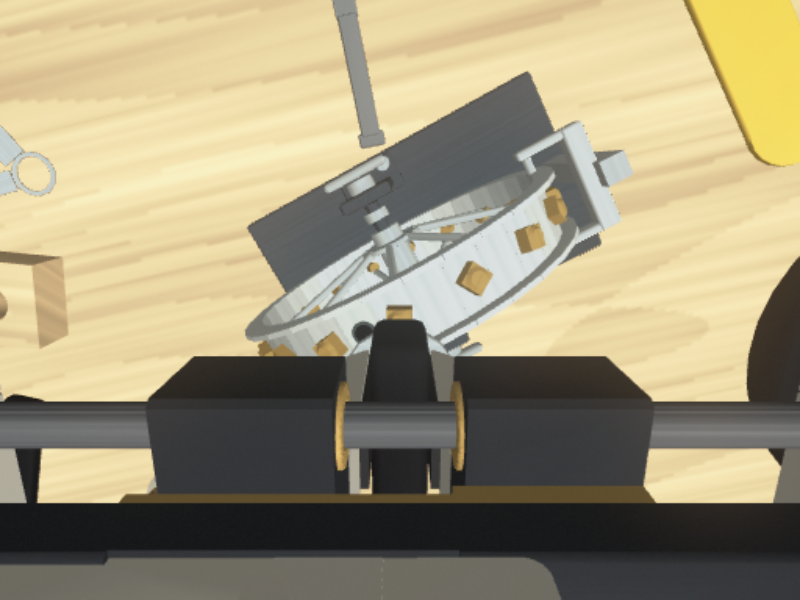

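View pics/s6b.png

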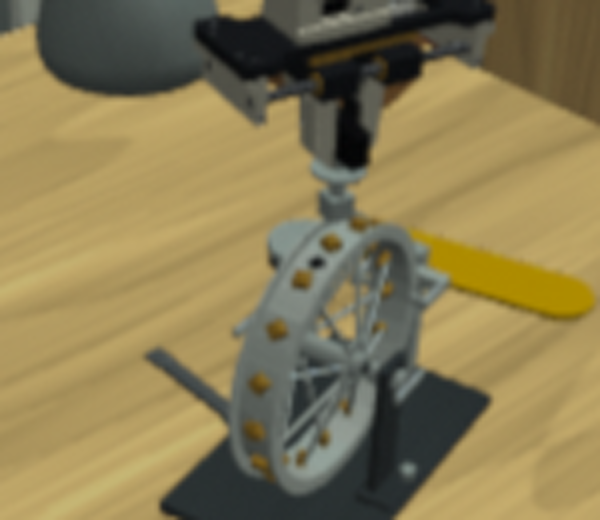

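```bash
python3 -m inch '{"gripper":[255,255,255,255,255],"travel":[[0,0,8],[0,0,8],[0,0,4],[0,0,0],[0,0,0]],"twist":[[0,0,0],[0,0,0],[0,0,0],[0,0,0],[0,0,0]]}' 45
python3 -m inch '{"gripper":[255,255,255,255],"travel":[[0,0,1],[0,0,1],[0,0,0],[0,0,0]],"twist":[[0,0,0],[0,0,0],[0,0,0],[0,0,0]]}' 45
python3 look.py w7
```

```text
time_s: 11.18
tcp_pos: [0.5765, 0.1065, 0.2992]
tool_rot: [-0.345, -3.122, 0.001]
contact_force: [-0.2, -0.3, -1.0]
grip_width: 0.0157
time_s: 11.52
tcp_pos: [0.5768, 0.1067, 0.2982]
tool_rot: [0.345, 3.122, 0.0]
contact_force: [-1.0, 0.5, 4.1]
grip_width: 0.0156
11.5167 [0.5768 0.1067 0.2982] q [ 0.31  0.47 -0.86  1.55  0.36  1.29  0.75] F [-1.   0.5  4.1] M [-0.037  0.37   0.034] 0.0156
yaw 167.40304801736892 [[-0.9759, 0.2181, 0.0005], [0.2181, 0.9759, 0.0001], [-0.0005, 0.0002, -1.0]]
```

View pics/w7b.png

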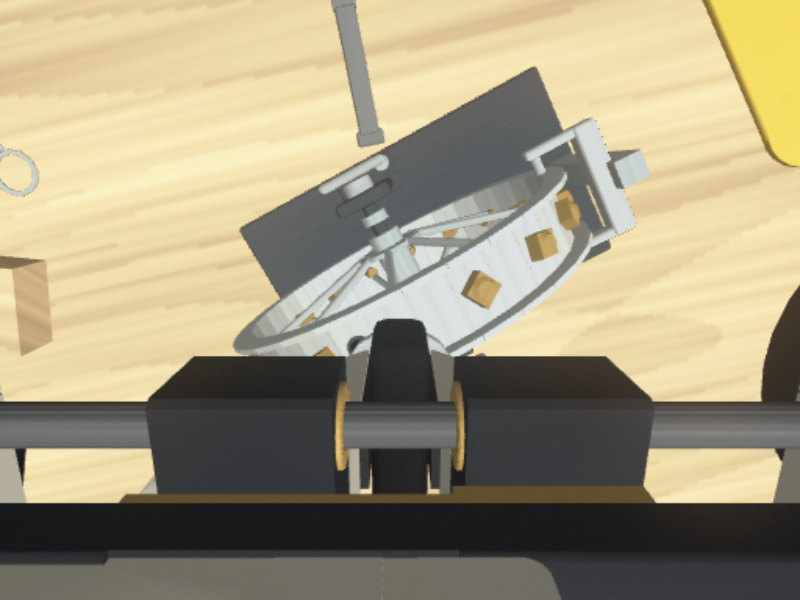

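```bash
python3 -m inch '{"gripper":[255,255,255,255],"travel":[[0.7,0,0.5],[0,0,0],[0,0,0],[0,0,0]],"twist":[[0,0,0],[0,0,0],[0,0,0],[0,0,0]]}' 45
cat > st.py <<'E'
from h import *
s=status.sense();T=R.from_rotvec(s['tool_rot']).as_matrix()
print(round(s['time_s'],2),s['tcp_pos'].round(4),'q7',s['qpos'][6].round(2),'Fw',s['contact_force'].round(1),'Ftool',(T.T@s['contact_force']).round(1),'Mtool',(T.T@s['moment']).round(3),'yaw',np.degrees(np.arctan2(T[1,0],T[0,0])).round(2))
E
python3 st.py
```

```text
time_s: 11.9
tcp_pos: [0.5761, 0.1069, 0.2976]
tool_rot: [0.345, 3.122, 0.001]
contact_force: [-1.8, 0.2, 4.7]
grip_width: 0.0156
11.9 [0.5761 0.1069 0.2976] q7 0.75 Fw [-1.8  0.2  4.7] Ftool [ 1.8 -0.2 -4.7] Mtool [0.012 0.349 0.067] yaw 167.4
```

```bash
python3 -m inch '{"gripper":[255,255,255,255],"travel":[[0.8,0,0.3],[0,0,0],[0,0,0],[0,0,0]],"twist":[[0,0,0],[0,0,0],[0,0,0],[0,0,0]]}' 45
python3 st.py
```

```text
time_s: 12.23
tcp_pos: [0.5758, 0.107, 0.2975]
tool_rot: [0.345, 3.121, 0.001]
contact_force: [-0.2, -0.2, 4.9]
grip_width: 0.0155
12.23 [0.5758 0.107  0.2975] q7 0.75 Fw [-0.2 -0.2  4.9] Ftool [ 0.2 -0.2 -4.9] Mtool [ 0.02   0.048 -0.048] yaw 167.39
```

```bash
python3 -m inch '{"gripper":[255,255,255,255],"travel":[[0,0,0.4],[0,0,0],[0,0,0],[0,0,0]],"twist":[[0,0,0.05],[0,0,0.03],[0,0,0],[0,0,0]]}' 45
python3 st.py
python3 -m inch '{"gripper":[255,255,255,255,255],"travel":[[0,0,0],[0,0,0],[0,0,0],[0,0,0],[0,0,0]],"twist":[[0,0,-0.05],[0,0,-0.06],[0,0,-0.05],[0,0,0],[0,0,0]]}' 45
python3 st.py
```

```text
time_s: 12.57
tcp_pos: [0.5758, 0.1069, 0.2973]
tool_rot: [0.47, 3.105, 0.0]
contact_force: [-2.4, -1.2, 7.5]
grip_width: 0.0157
12.57 [0.5758 0.1069 0.2973] q7 0.68 Fw [-2.4 -1.2  7.5] Ftool [ 1.9 -1.8 -7.5] Mtool [0.222 0.205 0.081] yaw 162.79
time_s: 12.98
tcp_pos: [0.5757, 0.1073, 0.2971]
tool_rot: [0.219, 3.133, 0.001]
contact_force: [-1.0, 0.2, 6.2]
grip_width: 0.0159
12.98 [0.5757 0.1073 0.2971] q7 0.82 Fw [-1.   0.2  6.2] Ftool [ 1.   0.1 -6.2] Mtool [-0.152  0.232  0.016] yaw 172.01
```

```bash
python3 -m inch '{"gripper":[255,255,255,255],"travel":[[0.5,0,0],[0,0,0],[0,0,0],[0,0,0]],"twist":[[0,0,0.04],[0,0,0.04],[0,0,0],[0,0,0]]}' 45
python3 st.py
python3 -m inch '{"gripper":[255,255,255,255],"travel":[[0.5,0,0],[0,0,0],[0,0,0],[0,0,0]],"twist":[[0,0,0],[0,0,0],[0,0,0],[0,0,0]]}' 45
python3 st.py
```

```text
time_s: 13.32
tcp_pos: [0.5755, 0.1071, 0.2972]
tool_rot: [0.345, 3.121, 0.001]
contact_force: [0.1, 0.5, 6.3]
grip_width: 0.0157
13.32 [0.5755 0.1071 0.2972] q7 0.75 Fw [0.1 0.5 6.3] Ftool [ 0.   0.5 -6.3] Mtool [-0.046 -0.124 -0.017] yaw 167.37
time_s: 13.65
tcp_pos: [0.5741, 0.1069, 0.2961]
tool_rot: [-0.345, -3.122, 0.0]
contact_force: [-0.5, -0.9, -0.7]
grip_width: 0.0159
13.65 [0.5741 0.1069 0.2961] q7 0.75 Fw [-0.5 -0.9 -0.7] Ftool [ 0.3 -1.   0.7] Mtool [-0.137 -0.104 -0.023] yaw 167.4
```

```bash
python3 -m inch '{"gripper":[255,255,255,255],"travel":[[0,0,1],[0,0,1],[0,0,0],[0,0,0]],"twist":[[0,0,0],[0,0,0],[0,0,0],[0,0,0]]}' 45
python3 st.py
```

```text
time_s: 13.98
tcp_pos: [0.5741, 0.107, 0.2942]
tool_rot: [-0.345, -3.122, 0.0]
contact_force: [-0.4, 0.1, -1.6]
grip_width: 0.0155
13.98 [0.5741 0.107  0.2942] q7 0.75 Fw [-0.4  0.1 -1.6] Ftool [0.4 0.  1.6] Mtool [-0.105 -0.118  0.007] yaw 167.4
```

```bash
python3 -m inch '{"gripper":[255,255,255,255,255],"travel":[[0,0,1],[0,0,1],[0,0,0.7],[0,0,0],[0,0,0]],"twist":[[0,0,0],[0,0,0],[0,0,0],[0,0,0],[0,0,0]]}' 45
python3 st.py; python3 look.py w8;  python3 - <<'E'
from h import *
im,d,p=snap('scene','s8'); cv2.imwrite('pics/s8b.png',cv2.resize(im[100:230,200:350,::-1],None,fx=4,fy=4,interpolation=cv2.INTER_CUBIC))
E
```

```text
time_s: 14.4
tcp_pos: [0.5743, 0.107, 0.2918]
tool_rot: [0.345, 3.123, -0.0]
contact_force: [-0.3, 0.7, 0.4]
grip_width: 0.0157
14.4 [0.5743 0.107  0.2918] q7 0.75 Fw [-0.3  0.7  0.4] Ftool [ 0.5  0.6 -0.4] Mtool [-0.08  -0.101  0.018] yaw 167.4
14.4 [0.5743 0.107  0.2918] q [ 0.31  0.47 -0.86  1.56  0.37  1.28  0.75] F [-0.3  0.7  0.4] M [ 0.056 -0.116 -0.018] 0.0157
yaw 167.40167888718238 [[-0.9759, 0.2181, 0.0], [0.2181, 0.9759, -0.0001], [-0.0, -0.0001, -1.0]]
```

View pics/w8b.png

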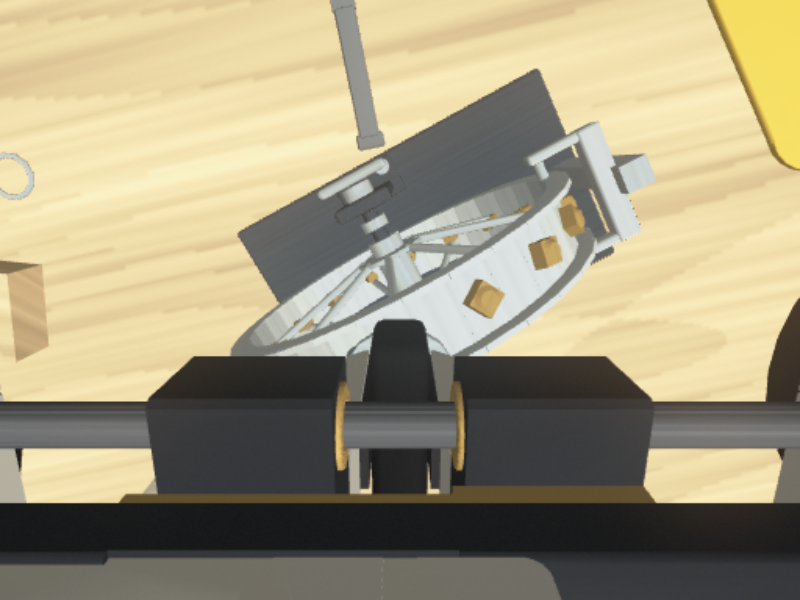

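View pics/s8b.png

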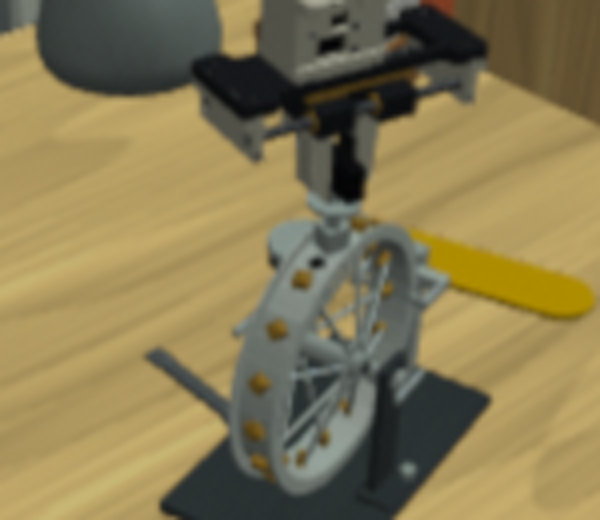

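```bash
python3 -m inch '{"gripper":[255,255,255,255,255,255],"travel":[[0.03,0.37,0.1],[0.03,0.37,0],[0.03,0.37,0],[0,0,0],[0,0,0],[0,0,0]],"twist":[[0,0,0.1],[0,0,0.1],[0,0,0.1],[0,0,0],[0,0,0],[0,0,0]]}' 45
python3 st.py
```

```text
time_s: 15.0
tcp_pos: [0.5744, 0.1079, 0.2917]
tool_rot: [-0.802, -3.037, 0.001]
contact_force: [-1.2, -2.0, -0.2]
grip_width: 0.0157
15.0 [0.5744 0.1079 0.2917] q7 0.48 Fw [-1.2 -2.  -0.2] Ftool [ 0.  -2.4  0.2] Mtool [ 0.432 -0.054 -0.011] yaw 150.4
```

```bash
python3 -m inch '{"gripper":[255,255,255],"travel":[[-0.1,-0.2,0],[0.03,0.1,0],[0.03,0.1,0]],"twist":[[0,0,0.1],[0,0,0.1],[0,0,0.1]]}' 45
python3 st.py
python3 -m inch '{"gripper":[255,255],"travel":[[0,0,0],[0,0,0]],"twist":[[0,0,0],[0,0,0]]}' 45
python3 st.py
```

```text
time_s: 15.25
tcp_pos: [0.5747, 0.1083, 0.2917]
tool_rot: [-1.255, -2.88, -0.001]
contact_force: [-0.0, -0.2, -2.6]
grip_width: 0.0155
15.25 [0.5747 0.1083 0.2917] q7 0.21 Fw [-0.  -0.2 -2.6] Ftool [-0.1 -0.2  2.6] Mtool [-0.181 -0.134 -0.099] yaw 132.91
time_s: 15.42
tcp_pos: [0.5747, 0.1083, 0.2917]
tool_rot: [1.245, 2.884, 0.0]
contact_force: [-1.1, -0.1, -2.1]
grip_width: 0.0156
15.42 [0.5747 0.1083 0.2917] q7 0.21 Fw [-1.1 -0.1 -2.1] Ftool [ 0.7 -0.9  2.1] Mtool [-0.216 -0.157 -0.003] yaw 133.3
```

```bash
python3 -m inch '{"gripper":[255,255,255,255,255],"travel":[[0.08,0.33,0],[0.08,0.33,0],[0.08,0.33,0],[0.08,0.33,0],[0.08,0.33,0]],"twist":[[0,0,0.1],[0,0,0.1],[0,0,0.1],[0,0,0.1],[0,0,0.1]]}' 45
python3 st.py
python3 -m inch '{"gripper":[255,255,255,255],"travel":[[0.08,0.33,0],[0.08,0.33,0],[0.08,0.33,0],[0.08,0.33,0]],"twist":[[0,0,0.1],[0,0,0.1],[0,0,0.1],[0,0,0.1]]}' 45
python3 st.py
```

```text
time_s: 15.83
tcp_pos: [0.5758, 0.109, 0.2917]
tool_rot: [1.926, 2.482, -0.001]
contact_force: [-0.7, -1.3, -1.2]
grip_width: 0.0161
15.83 [0.5758 0.109  0.2917] q7 -0.25 Fw [-0.7 -1.3 -1.2] Ftool [-1.  -1.   1.2] Mtool [ 0.12  -0.382 -0.038] yaw 104.38
time_s: 16.17
tcp_pos: [0.5769, 0.1092, 0.2916]
tool_rot: [2.381, 2.049, -0.002]
contact_force: [-0.5, -2.5, 0.6]
grip_width: 0.0155
16.17 [0.5769 0.1092 0.2916] q7 -0.61 Fw [-0.5 -2.5  0.6] Ftool [-2.6 -0.2 -0.6] Mtool [ 0.245 -0.66  -0.052] yaw 81.45
```

```bash
python3 -m inch '{"gripper":[255,255,255,255,255],"travel":[[-0.5,0.1,0],[-0.3,0.2,0],[0.05,0.2,0],[0.05,0.2,0],[0.05,0.2,0]],"twist":[[0,0,0.1],[0,0,0.1],[0,0,0.1],[0,0,0.1],[0,0,0.1]]}' 45
python3 st.py
python3 -m inch '{"gripper":[255,255,255,255],"travel":[[0.05,0.2,0],[0.05,0.2,0],[0.05,0.2,0],[0.05,0.2,0]],"twist":[[0,0,0.1],[0,0,0.1],[0,0,0.1],[0,0,0.1]]}' 45
python3 st.py
```

```text
time_s: 16.58
tcp_pos: [0.5779, 0.1086, 0.2917]
tool_rot: [2.813, 1.397, -0.0]
contact_force: [-0.2, -0.9, -0.2]
grip_width: 0.0154
16.58 [0.5779 0.1086 0.2917] q7 -1.07 Fw [-0.2 -0.9 -0.2] Ftool [-0.9  0.4  0.2] Mtool [-0.229 -0.293 -0.103] yaw 52.82
time_s: 16.92
tcp_pos: [0.5786, 0.1079, 0.2917]
tool_rot: [3.035, 0.81, -0.0]
contact_force: [0.0, -1.4, -0.3]
grip_width: 0.0154
16.92 [0.5786 0.1079 0.2917] q7 -1.44 Fw [ 0.  -1.4 -0.3] Ftool [-0.7  1.2  0.3] Mtool [-0.379 -0.349 -0.05 ] yaw 29.89
```

```bash
python3 -m inch '{"gripper":[255,255,255,255,255,255,255,255,255,255],"travel":[[0.05,0.25,0],[0.05,0.25,0],[0.05,0.25,0],[0.05,0.25,0],[0.05,0.25,0],[0.05,0.25,0],[0.05,0.25,0],[0.05,0.25,0],[0,0,0],[0,0,0]],"twist":[[0,0,0.108],[0,0,0.108],[0,0,0.108],[0,0,0.108],[0,0,0.108],[0,0,0.108],[0,0,0.108],[0,0,0.106],[0,0,0],[0,0,0]]}' 45
python3 st.py
```

```text
time_s: 17.75
tcp_pos: [0.5789, 0.1061, 0.2917]
tool_rot: [3.097, -0.522, -0.001]
contact_force: [-2.8, -3.2, 1.2]
grip_width: 0.0156
17.75 [0.5789 0.1061 0.2917] q7 -2.23 Fw [-2.8 -3.2  1.2] Ftool [-1.6  3.9 -1.2] Mtool [-0.903 -0.437 -0.011] yaw -19.15
```

```bash
python3 -m inch '{"gripper":[255,255,255,255],"travel":[[-0.5,0.9,0],[0,0,0],[0,0,0],[0,0,0]],"twist":[[0,0,-0.06],[0,0,-0.045],[0,0,0],[0,0,0]]}' 45
python3 st.py
python3 -m inch '{"gripper":[255,255,255,255],"travel":[[0,0,-1],[0,0,-2],[0,0,-2],[0,0,0]],"twist":[[0,0,0],[0,0,0],[0,0,0],[0,0,0]]}' 45
python3 st.py
```

```text
time_s: 18.08
tcp_pos: [0.5786, 0.1061, 0.2917]
tool_rot: [-3.12, 0.365, -0.0]
contact_force: [0.3, -0.5, -1.2]
grip_width: 0.0156
18.08 [0.5786 0.1061 0.2917] q7 -2.14 Fw [ 0.3 -0.5 -1.2] Ftool [0.4 0.4 1.2] Mtool [ 0.058 -0.017 -0.016] yaw -13.34
time_s: 18.42
tcp_pos: [0.5786, 0.1059, 0.2973]
tool_rot: [-3.12, 0.368, -0.001]
contact_force: [0.1, -0.1, -1.0]
grip_width: 0.0157
18.42 [0.5786 0.1059 0.2973] q7 -2.14 Fw [ 0.1 -0.1 -1. ] Ftool [0.1 0.  1. ] Mtool [ 0.017 -0.078  0.036] yaw -13.47
```

```bash
python3 -m inch '{"gripper":[255,255,255,255,255,255,255,255,255,255,255,255],"travel":[[0,0,-14],[0,0,-14],[21,13,0],[21,13,0],[20,12,0],[0,0,0],[0,0,0],[0,0,0],[0,0,0],[0,0,0],[0,0,0],[0,0,0]],"twist":[[0,0,0],[0,0,0],[0,0,0],[0,0,0],[0,0,0],[0,0,-0.124],[0,0,-0.124],[0,0,-0.124],[0,0,-0.124],[0,0,-0.124],[0,0,-0.124],[0,0,-0.124]]}' 45
python3 -m inch '{"gripper":[255,255,255,255,255,255,255,255,255,255,255,255],"travel":[[0,0,0],[0,0,0],[0,0,0],[0,0,0],[0,0,0],[0,0,0],[0,0,0],[0,0,0],[0,0,0],[0,0,0],[0,0,0],[0,0,0]],"twist":[[0,0,-0.124],[0,0,-0.124],[0,0,-0.124],[0,0,-0.124],[0,0,-0.124],[0,0,-0.124],[0,0,-0.124],[0,0,-0.124],[0,0,-0.124],[0,0,-0.124],[0,0,-0.124],[0,0,-0.124]]}' 45
python3 -m inch '{"gripper":[255,255,255,255,255],"travel":[[0,0,0],[0,0,0],[0,0,0],[0,0,0],[0,0,0]],"twist":[[0,0,-0.124],[0,0,-0.124],[0,0,0],[0,0,0],[0,0,0]]}' 45
python3 look.py w9
```

```text
time_s: 19.42
tcp_pos: [0.6298, 0.0544, 0.3248]
tool_rot: [2.983, 0.987, 0.0]
contact_force: [-0.2, 0.1, -1.5]
grip_width: 0.0156
time_s: 20.42
tcp_pos: [0.6298, 0.0543, 0.3248]
tool_rot: [1.526, 2.746, -0.0]
contact_force: [0.6, -0.4, -1.5]
grip_width: 0.0155
time_s: 20.83
tcp_pos: [0.6298, 0.0544, 0.3247]
tool_rot: [-1.19, -2.907, 0.0]
contact_force: [0.2, 0.6, -1.0]
grip_width: 0.0158
20.8333 [0.6298 0.0544 0.3247] q [ 0.27  0.49 -0.7   1.39  0.32  1.37  0.36] F [ 0.2  0.6 -1. ] M [ 0.063 -0.16   0.031] 0.0158
yaw 135.47632713068114 [[-0.713, 0.7012, -0.0001], [0.7012, 0.713, 0.0], [0.0001, -0.0, -1.0]]
```

View pics/w9b.png

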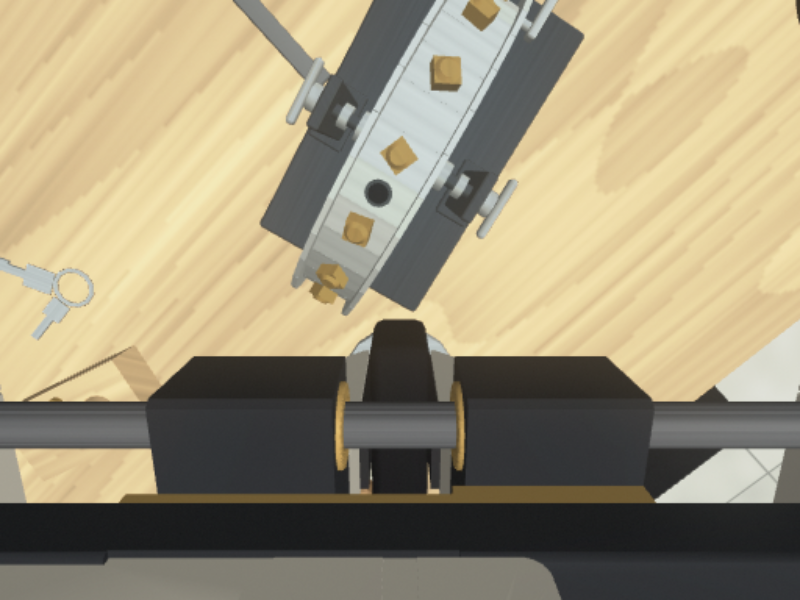

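Run:
```python
from h import *
D=np.load('pics/w9.npz');im=D['im']
cv2.imwrite('pics/w9c.png',cv2.resize(im[80:160,215:290,::-1],(600,640),interpolation=cv2.INTER_LANCZOS4)[:600])
cv2.imwrite('pics/w9d.png',cv2.resize(im[25:65,260:310,::-1],(400,320),interpolation=cv2.INTER_LANCZOS4))
```

```text
(no output)
```

View pics/w9c.png

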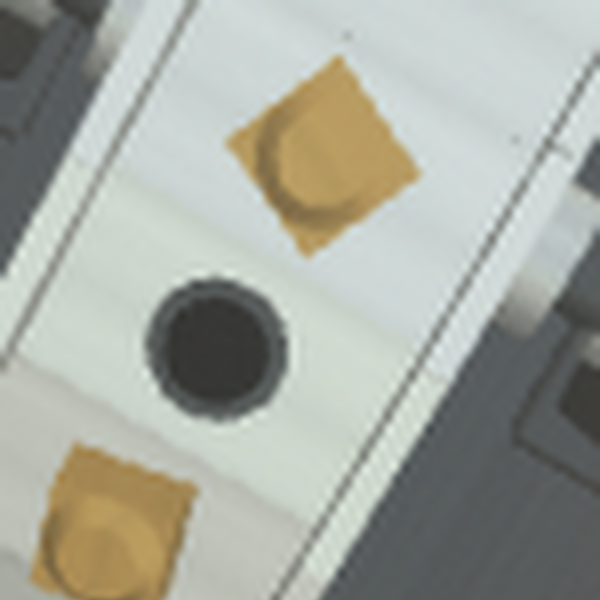

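View pics/w9d.png

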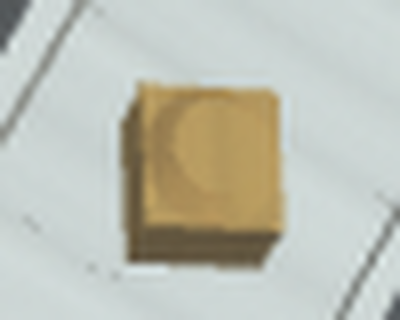

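Run:
```python
from fit import *
D=np.load('pics/w9.npz');d=np.radians
c1=np.array([(340,57),(420,173),(307,257),(228,145)])/8+[215,80]
c2=np.array([(145,87),(277,92),(282,230),(147,228)])/8+[260,25]
obs=[(d(-11.25),.107,*c1.mean(0)),(d(11.25),.107,*c2.mean(0)),(d(-22.5),.100,242,123.75)]
f=lambda a:np.concatenate([px(D,wheel(a,o[0],o[1])[0])-o[2:] for o in obs]+[[(a[4]-.125)/.002,(a[2]-.262)/.01]])
s=least_squares(f,[.575,.118,.27,.09,.125],x_scale=[.01,.01,.1,.1,.01]);print(s.x,s.fun.round(2))
a=s.x;print('phi',np.degrees(a[3]))
K=D['K'];Rm=D['R'].T;c=-Rm@D['t']
for o,cs in [(obs[0],c1),(obs[1],c2)]:
    print(wheel(a,o[0],.109)[:2])
    C,n,ex=wheel(a,o[0],.107); ey=np.cross(n,ex); Q=[]
    for u,v in cs:
        r=Rm@[(u-K[0,2])/K[0,0],(v-K[1,2])/K[1,1],1];X=c+r*(n@(C-c))/(n@r);Q.append([(X-C)@ex*1e3,(X-C)@ey*1e3])
    Q=np.array(Q);e=np.roll(Q,-1,0)-Q;print(Q.round(1).tolist(),'len',np.hypot(*e.T).round(1),(np.degrees(np.arctan2(e[:,1],e[:,0]))%90).round(1))
```

```text
[0.5774663  0.1106831  0.26181265 0.16098608 0.12488819] [ 0.   -0.02  0.02 -0.06 -0.02  0.09 -0.06 -0.02]
phi 9.223823106664977
(array([0.57846379, 0.10696062, 0.23382004]), array([ 0.00915128, -0.03415124,  0.99937478]))
[[-3.0, 7.7], [7.7, 3.1], [2.9, -7.8], [-7.5, -3.2]] len [11.6 11.9 11.4 11.9] [66.5 66.3 66.4 67.2]
(array([0.56759808, 0.14750981, 0.22700289]), array([-0.09053405,  0.33785976,  0.93683209]))
[[-7.8, 2.1], [1.9, 8.2], [7.9, -2.0], [-1.9, -8.4]] len [11.5 11.9 11.7 12. ] [32.3 30.6 33.  29.5]
```

```bash
cat > tgt.py <<'E'
from h import *
import sys
def frame(th=20.9,psi=15.02,al=121.2):
    th,psi,al=np.radians([th,psi,al]);ex=np.array([np.cos(psi),np.sin(psi),0]);ey=np.array([-np.sin(psi),np.cos(psi),0])
    n=np.sin(th)*ey+np.array([0,0,np.cos(th)]);e2=np.cross(n,ex);x=np.cos(al)*ex+np.sin(al)*e2;z=-n;y=np.cross(z,x)
    return np.stack([x,y,z],1),n
if __name__=='__main__':
    up=float(sys.argv[1]); T2,n=frame(); N=np.array([.5658,.1471,.2268])
    tcp=N+n*(up+.0657)-T2@[-.0022,0,0]
    s=status.sense();T=R.from_rotvec(s['tool_rot']).as_matrix()
    rv=R.from_matrix(T.T@T2).as_rotvec();d=tcp-s['tcp_pos']
    print('tcp',tcp.round(4),'rv',rv.round(4),np.linalg.norm(rv),'d world',d.round(4),'d in new axes mm',(T2.T@d*1e3).round(2),'d in cur axes',(T.T@d*1e3).round(2))
E
python3 tgt.py .014
```

```text
tcp [0.5569 0.176  0.3006] rv [ 0.1869 -0.3131 -0.0121] 0.3648698780821331 d world [-0.0729  0.1216 -0.0241] d in new axes mm [136.49  37.13 -26.09] d in cur axes [137.24  35.64  24.12]
```

```bash
python3 -m inch '{"gripper":[255,255,255,255,255,255,255,255,255,255,255],"travel":[[0,0,0],[0,0,0],[0,0,0],[34,9.3,-10],[34,9.3,-10],[34,9.3,-10],[34.5,9.2,-10],[0,0,7],[0,0,7],[0,0,0],[0,0,0]],"twist":[[0.0623,-0.1044,-0.004],[0.0623,-0.1044,-0.004],[0.0623,-0.1044,-0.004],[0,0,0],[0,0,0],[0,0,0],[0,0,0],[0,0,0],[0,0,0],[0,0,0],[0,0,0]]}' 45
python3 look.py w10; python3 tgt.py .014;python3 - <<'E'
from h import *
im,d,p=snap('scene','s10'); cv2.imwrite('pics/s10b.png',cv2.resize(im[100:230,200:350,::-1],None,fx=4,fy=4,interpolation=cv2.INTER_CUBIC))
E
```

```text
time_s: 21.8
tcp_pos: [0.557, 0.174, 0.3001]
tool_rot: [1.078, 2.683, -0.428]
contact_force: [0.1, -0.7, -0.9]
grip_width: 0.0158
21.8 [0.557  0.174  0.3001] q [-0.16  0.46 -0.65  1.55  0.59  1.45 -0.12] F [ 0.1 -0.7 -0.9] M [ 0.474 -0.052  0.007] 0.0158
yaw 137.9976812689065 [[-0.7075, 0.7006, 0.0926], [0.6371, 0.689, -0.3456], [-0.3059, -0.1855, -0.9338]]
tcp [0.5569 0.176  0.3006] rv [-0.      0.0007  0.0001] 0.0007477635957072378 d world [-0.0003  0.0018  0.0001] d in new axes mm [ 1.28  1.02 -0.72] d in cur axes [ 1.28  1.02 -0.72]
```

View pics/w10b.png

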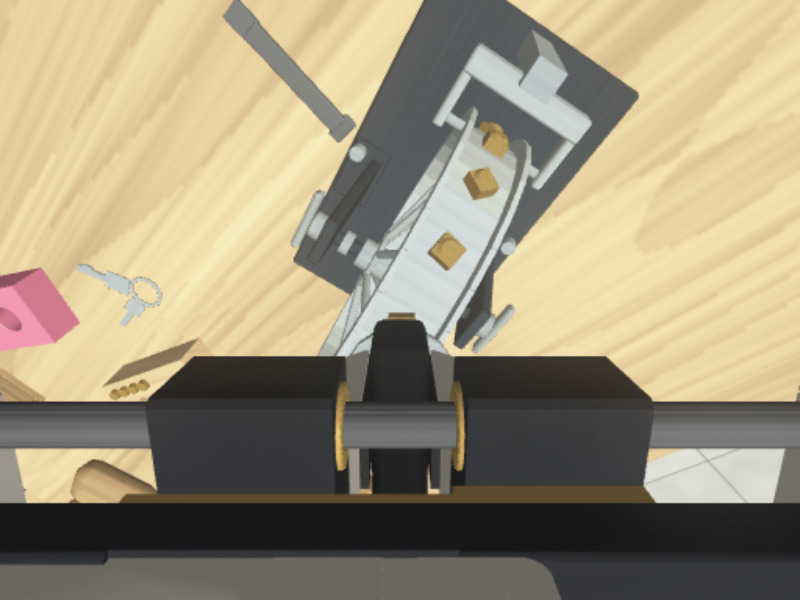

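View pics/s10b.png

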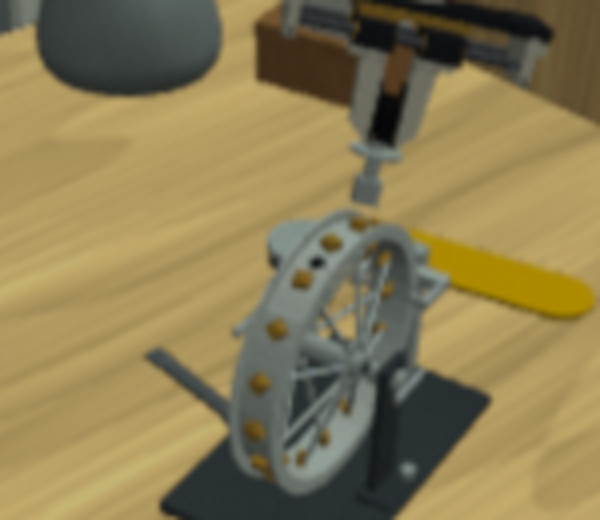

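```bash
python3 -m inch '{"gripper":[255,255,255,255,255],"travel":[[1.2,1,6],[0,0,6],[0,0,0],[0,0,0],[0,0,0]],"twist":[[0,0,0],[0,0,0],[0,0,0],[0,0,0],[0,0,0]]}' 45
python3 tgt.py 0; python3 st.py
python3 -m inch '{"gripper":[255,255,255,255],"travel":[[0,0,1.5],[0,0,1.5],[0,0,0],[0,0,0]],"twist":[[0,0,0],[0,0,0],[0,0,0],[0,0,0]]}' 45
python3 tgt.py 0; python3 st.py
```

```text
time_s: 22.32
tcp_pos: [0.5575, 0.1728, 0.2887]
tool_rot: [1.074, 2.685, -0.426]
contact_force: [0.3, 1.0, -0.0]
grip_width: 0.0158
tcp [0.5582 0.1711 0.2875] rv [0.0009 0.0006 0.0029] 0.003084686978037002 d world [ 0.0007 -0.0017 -0.0012] d in new axes mm [-1.21 -0.46  1.74] d in cur axes [-1.21 -0.47  1.74]
22.32 [0.5575 0.1728 0.2887] q7 -0.12 Fw [ 0.3  1.  -0. ] Ftool [ 0.4  0.9 -0.3] Mtool [-0.401  0.315  0.061] yaw 138.15
time_s: 22.65
tcp_pos: [0.5577, 0.1719, 0.2859]
tool_rot: [1.074, 2.685, -0.426]
contact_force: [0.8, -0.3, -0.9]
grip_width: 0.0153
tcp [0.5582 0.1711 0.2875] rv [0.0011 0.0007 0.0031] 0.0033936837640799406 d world [ 0.0005 -0.0008  0.0016] d in new axes mm [-1.32 -0.53 -1.15] d in cur axes [-1.32 -0.53 -1.15]
22.65 [0.5577 0.1719 0.2859] q7 -0.13 Fw [ 0.8 -0.3 -0.9] Ftool [-0.5  0.5  1.1] Mtool [-0.391  0.342  0.078] yaw 138.17
```

```bash
python3 -m inch '{"gripper":[255,255,255,255],"travel":[[-1.2,-0.5,0],[0,0,0.7],[0,0,0],[0,0,0]],"twist":[[0,0,0],[0,0,0],[0,0,0],[0,0,0]]}' 45
python3 tgt.py 0; python3 st.py
python3 -m inch '{"gripper":[255,255,255],"travel":[[0,0,1],[0,0,0],[0,0,0]],"twist":[[0,0,0],[0,0,0],[0,0,0]]}' 45
python3 tgt.py 0; python3 st.py
```

```text
time_s: 22.98
tcp_pos: [0.5583, 0.1705, 0.2857]
tool_rot: [1.074, 2.685, -0.426]
contact_force: [-0.6, -0.5, -0.3]
grip_width: 0.0158
tcp [0.5582 0.1711 0.2875] rv [0.001  0.0007 0.003 ] 0.0032207057365822704 d world [-0.0001  0.0006  0.0018] d in new axes mm [-0.09  0.01 -1.9 ] d in cur axes [-0.09  0.01 -1.9 ]
22.98 [0.5583 0.1705 0.2857] q7 -0.12 Fw [-0.6 -0.5 -0.3] Ftool [ 0.2 -0.7  0.4] Mtool [-0.386  0.344  0.049] yaw 138.16
time_s: 23.23
tcp_pos: [0.5583, 0.1703, 0.2847]
tool_rot: [1.073, 2.685, -0.426]
contact_force: [0.0, -0.2, -0.7]
grip_width: 0.016
tcp [0.5582 0.1711 0.2875] rv [0.0011 0.0007 0.0032] 0.0034059276928435195 d world [-0.0002  0.0009  0.0028] d in new axes mm [-0.16 -0.02 -2.91] d in cur axes [-0.16 -0.02 -2.91]
23.23 [0.5583 0.1703 0.2847] q7 -0.12 Fw [ 0.  -0.2 -0.7] Ftool [0.1 0.  0.7] Mtool [-0.362  0.348  0.062] yaw 138.17
```

```bash
python3 -m inch '{"gripper":[255,255,255,255],"travel":[[0,0,0.8],[0,0,0.8],[0,0,0],[0,0,0]],"twist":[[0,0,0],[0,0,0],[0,0,0],[0,0,0]]}' 45
python3 tgt.py 0; python3 st.py
python3 -m inch '{"gripper":[255,255,255,255],"travel":[[0,0,1],[0,0,1],[0,0,0],[0,0,0]],"twist":[[0,0,0],[0,0,0],[0,0,0],[0,0,0]]}' 45
python3 tgt.py 0; python3 st.py
```

```text
time_s: 23.57
tcp_pos: [0.5585, 0.1697, 0.2832]
tool_rot: [1.074, 2.685, -0.426]
contact_force: [-0.2, -0.3, -1.6]
grip_width: 0.0158
tcp [0.5582 0.1711 0.2875] rv [0.0011 0.0007 0.0031] 0.0033447978691950285 d world [-0.0004  0.0015  0.0043] d in new axes mm [-0.11 -0.04 -4.53] d in cur axes [-0.11 -0.03 -4.53]
23.57 [0.5585 0.1697 0.2832] q7 -0.13 Fw [-0.2 -0.3 -1.6] Ftool [ 0.4 -0.1  1.6] Mtool [-0.388  0.354  0.045] yaw 138.17
time_s: 23.9
tcp_pos: [0.5587, 0.169, 0.2814]
tool_rot: [1.074, 2.685, -0.426]
contact_force: [-0.6, 0.4, -0.8]
grip_width: 0.0158
tcp [0.5582 0.1711 0.2875] rv [0.001  0.0007 0.0031] 0.003333056848289004 d world [-0.0005  0.0022  0.0061] d in new axes mm [-0.12 -0.02 -6.54] d in cur axes [-0.13 -0.02 -6.54]
23.9 [0.5587 0.169  0.2814] q7 -0.13 Fw [-0.6  0.4 -0.8] Ftool [0.9 0.  0.5] Mtool [-0.395  0.377  0.064] yaw 138.17
```

```bash
python3 -m inch '{"gripper":[255,255,255,255,255,255],"travel":[[0,0,1],[0,0.26,0],[0,0.26,0],[0,0.26,0],[0,0.26,0],[0,0.26,0]],"twist":[[0,0,0],[0,0,0.117],[0,0,0.117],[0,0,0.117],[0,0,0.117],[0,0,0.117]]}' 45
python3 tgt.py 0; python3 st.py
```

```text
time_s: 24.4
tcp_pos: [0.5597, 0.1692, 0.2805]
tool_rot: [1.77, 2.209, -0.308]
contact_force: [-1.7, -0.2, 1.1]
grip_width: 0.0155
tcp [0.5582 0.1711 0.2875] rv [ 0.0009  0.0006 -0.5875] 0.5875267999014268 d world [-0.0015  0.0019  0.007 ] d in new axes mm [ 0.13 -1.02 -7.31] d in cur axes [-0.46 -0.91 -7.31]
24.4 [0.5597 0.1692 0.2805] q7 -0.68 Fw [-1.7 -0.2  1.1] Ftool [-0.3 -1.7 -1.1] Mtool [0.307 0.202 0.009] yaw 102.38
```

```bash
python3 -m inch '{"gripper":[255,255,255,255,255],"travel":[[0,0,0],[0,0.22,0],[0,0.22,0],[0,0.22,0],[0,0.22,0]],"twist":[[0,0,0.117],[0,0,0.117],[0,0,0.117],[0,0,0.117],[0,0,0.117]]}' 45
python3 st.py
python3 -m inch '{"gripper":[255,255,255,255,255,255,255],"travel":[[0,0.22,0],[0,0.22,0],[0,0.22,0],[0,0.22,0],[0,0.22,0],[0,0,0],[0,0,0]],"twist":[[0,0,0.117],[0,0,0.117],[0,0,0.117],[0,0,0.117],[0,0,0.117],[0,0,0],[0,0,0]]}' 45
python3 tgt.py 0; python3 st.py
```

```text
time_s: 24.82
tcp_pos: [0.5609, 0.1692, 0.2807]
tool_rot: [2.3, 1.582, -0.17]
contact_force: [0.9, -0.7, 0.4]
grip_width: 0.0157
24.82 [0.5609 0.1692 0.2807] q7 -1.23 Fw [ 0.9 -0.7  0.4] Ftool [-0.4  1.1 -0. ] Mtool [ 0.042  0.152 -0.017] yaw 67.16
time_s: 25.4
tcp_pos: [0.5619, 0.1686, 0.2811]
tool_rot: [2.64, 0.859, -0.024]
contact_force: [0.9, -2.0, 0.7]
grip_width: 0.0158
tcp [0.5582 0.1711 0.2875] rv [ 0.0023  0.     -1.7486] 1.748555604840382 d world [-0.0037  0.0026  0.0065] d in new axes mm [ 2.29 -2.03 -7.25] d in cur axes [-2.39 -1.88 -7.26]
25.4 [0.5619 0.1686 0.2811] q7 -1.76 Fw [ 0.9 -2.   0.7] Ftool [-0.5  2.2  0.1] Mtool [-0.126  0.16  -0.062] yaw 34.79
```

```bash
python3 -m inch '{"gripper":[255,255,255,255,255],"travel":[[0,0.2,0],[0,0,0],[0,0,0],[0,0,-1],[0,0,0]],"twist":[[0,0,-0.08],[0,0,-0.06],[0,0,0],[0,0,0],[0,0,0]]}' 45
python3 st.py
python3 -m inch '{"gripper":[255,255,255,255,255,255],"travel":[[0,0,-2],[0,0,-3],[0,0,-5],[0,0,-20],[0,0,-20],[0,0,-10]],"twist":[[0,0,0],[0,0,0],[0,0,0],[0,0,0],[0,0,0],[0,0,0]]}' 45
python3 st.py
```

```text
time_s: 25.82
tcp_pos: [0.5615, 0.1691, 0.2817]
tool_rot: [2.578, 1.038, -0.06]
contact_force: [-0.6, -0.5, -1.1]
grip_width: 0.0157
25.82 [0.5615 0.1691 0.2817] q7 -1.64 Fw [-0.6 -0.5 -1.1] Ftool [-0.6 -0.5  1.2] Mtool [0.398 0.289 0.068] yaw 42.26
time_s: 26.32
tcp_pos: [0.5561, 0.1911, 0.3403]
tool_rot: [2.578, 1.039, -0.056]
contact_force: [0.7, 0.3, -0.7]
grip_width: 0.0156
26.32 [0.5561 0.1911 0.3403] q7 -1.61 Fw [ 0.7  0.3 -0.7] Ftool [0.8 0.1 0.6] Mtool [ 0.401  0.286 -0.012] yaw 42.33
```

```bash
cat > go.py <<'E'
from h import *
import sys
a=list(map(float,sys.argv[1:]))  # x y z yaw
s=status.sense();T=R.from_rotvec(s['tool_rot']).as_matrix();y=np.radians(a[3])
T2=np.array([[np.cos(y),np.sin(y),0],[np.sin(y),-np.cos(y),0],[0,0,-1]])
rv=R.from_matrix(T.T@T2).as_rotvec();d=np.array(a[:3])-s['tcp_pos']
print('rv',rv.round(4),np.linalg.norm(rv),'in new axes',(T2.T@d*1e3).round(1),'cur axes',(T.T@d*1e3).round(1),'q',s['qpos'].round(2))
E
python3 go.py .503 .085 .36 23.07
```

```text
rv [0.3479 0.1118 0.3597] 0.5127213484183795 in new axes [-90.5  76.8 -19.7] cur axes [-112.5   40.8   12.8] q [-0.38  0.39 -0.35  1.49  0.46  1.46 -1.61]
```

```bash
python3 -m inch '{"gripper":[255,255,255,255,255,255,255,255,255,255,255],"travel":[[0,0,0],[0,0,0],[0,0,0],[0,0,0],[0,0,0],[-30,25.6,-7],[-30,25.6,-7],[-30.5,25.6,-6],[0,0,0],[0,0,0],[0,0,0]],"twist":[[0.0696,0.0224,0.0719],[0.0696,0.0224,0.0719],[0.0696,0.0224,0.0719],[0.0696,0.0224,0.0719],[0.0696,0.0224,0.0719],[0,0,0],[0,0,0],[0,0,0],[0,0,0],[0,0,0],[0,0,0]]}' 45
python3 look.py w11; python3 go.py .503 .085 .36 23.07
python3 - <<'E'
from h import *
D=np.load('pics/w11.npz');im=D['im']
cv2.imwrite('pics/w11e.png',cv2.resize(im[60:110,200:300,::-1],(800,400),interpolation=cv2.INTER_LANCZOS4))
E
```

```text
time_s: 27.23
tcp_pos: [0.5029, 0.0839, 0.3584]
tool_rot: [3.077, 0.626, -0.002]
contact_force: [0.4, 0.0, -1.6]
grip_width: 0.0158
27.2333 [0.5029 0.0839 0.3584] q [-0.01  0.19 -0.31  1.65  0.06  1.31 -1.5 ] F [ 0.4  0.  -1.6] M [ 0.05  -0.014  0.005] 0.0158
yaw 23.012086042187363 [[0.9204, 0.3909, -0.0012], [0.3909, -0.9204, -0.0014], [-0.0017, 0.0008, -1.0]]
rv [0.0004 0.0021 0.0004] 0.0022214037364053454 in new axes [ 0.2 -0.3 -1.8] cur axes [ 0.2 -0.3 -1.8] q [-0.01  0.19 -0.31  1.65  0.06  1.31 -1.5 ]
```

View pics/w11b.png

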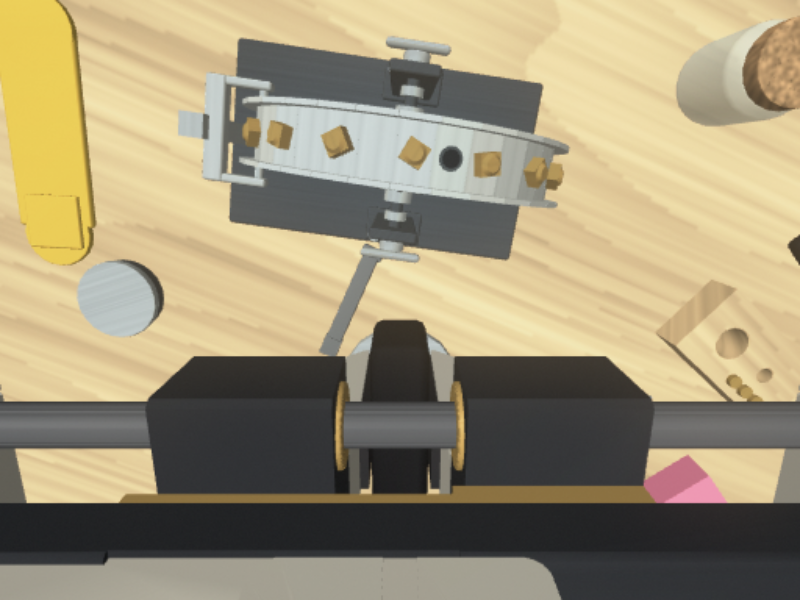

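View pics/w11e.png

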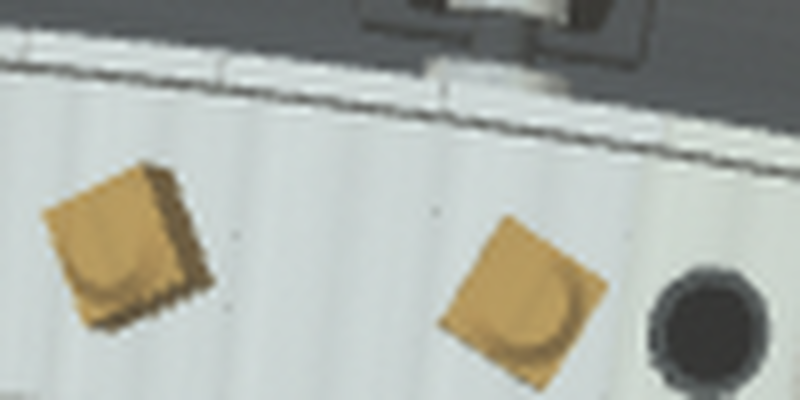

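Run:
```python
from fit import *
D=np.load('pics/w11.npz');d=np.radians
c1=np.array([(508,215),(608,288),(540,388),(440,322)])/8+[200,60]
c2=np.array([(43,212),(143,163),(187,277),(90,322)])/8+[200,60]
obs=[(d(-11.25),.107,*c1.mean(0)),(d(11.25),.107,*c2.mean(0)),(d(-22.5),.100,200+710/8,60+330/8)]
f=lambda a:np.concatenate([px(D,wheel(a,o[0],o[1])[0])-o[2:] for o in obs]+[[(a[4]-.125)/.002,(a[2]-.262)/.01]])
s=least_squares(f,[.575,.118,.27,.09,.125],x_scale=[.01,.01,.1,.1,.01]);print(s.x,s.fun.round(2))
a=s.x;print('phi',np.degrees(a[3]))
K=D['K'];Rm=D['R'].T;c=-Rm@D['t']
for o,cs in [(obs[0],c1),(obs[1],c2)]:
    C,n,ex=wheel(a,o[0],.107); ey=np.cross(n,ex); Q=[]
    for u,v in cs:
        r=Rm@[(u-K[0,2])/K[0,0],(v-K[1,2])/K[1,1],1];X=c+r*(n@(C-c))/(n@r);Q.append([(X-C)@ex*1e3,(X-C)@ey*1e3])
    Q=np.array(Q);e=np.roll(Q,-1,0)-Q;print(Q.round(1).tolist(),'len',np.hypot(*e.T).round(1),(np.degrees(np.arctan2(e[:,1],e[:,0]))%90).round(1))
```

```text
[0.57758665 0.10805483 0.2622542  0.18568514 0.12480809] [ 0.   -0.22 -0.16  0.02  0.16  0.21 -0.1   0.03]
phi 10.638975002172158
[[7.7, 2.7], [2.4, -7.9], [-7.8, -2.8], [-3.0, 7.8]] len [11.9 11.4 11.6 11.9] [63.4 63.3 65.6 64.5]
[[2.1, 8.4], [7.9, -2.3], [-2.2, -8.4], [-7.8, 1.9]] len [12.2 11.9 11.7 11.9] [28.5 31.4 28.5 33.6]
```

```bash
python3 go.py .5429 -.2451 .20 23.07
```

```text
rv [0.0004 0.0021 0.0004] 0.0022214037364053454 in new axes [-92.4 319.  158.2] cur axes [-92.2 318.9 158.5] q [-0.01  0.19 -0.31  1.65  0.06  1.31 -1.5 ]
```

```bash
python3 -m inch '{"gripper":[255,255,255,255,255,255,255,255,255,255,255,255],"travel":[[-5,17,0],[-10,34,0],[-10,34,0],[-10,34,0],[-9,32,0],[-9,32,20],[-9,31,22],[-9,31,22],[-9,31,22],[-9,31,22],[-3.2,12,20],[0,0,20]],"twist":[[0,0,0],[0,0,0],[0,0,0],[0,0,0],[0,0,0],[0,0,0],[0,0,0],[0,0,0],[0,0,0],[0,0,0],[0,0,0],[0,0,0]]}' 45
python3 -m inch '{"gripper":[255,255,255],"travel":[[0,0,10],[0,0,0],[0,0,0]],"twist":[[0,0,0],[0,0,0],[0,0,0]]}' 45
python3 look.py w12;python3 go.py .5429 -.2451 .125 23.07
```

```text
time_s: 28.28
tcp_pos: [0.5428, -0.2497, 0.2084]
tool_rot: [3.077, 0.622, -0.006]
contact_force: [0.2, 0.7, -0.8]
grip_width: 0.0159
time_s: 28.53
tcp_pos: [0.5431, -0.2447, 0.2004]
tool_rot: [3.077, 0.631, -0.004]
contact_force: [0.4, -0.3, -0.2]
grip_width: 0.0159
28.5333 [ 0.5431 -0.2447  0.2004] q [ 0.42  0.44 -0.12  1.7   0.06  1.01 -0.89] F [ 0.4 -0.3 -0.2] M [ 0.028 -0.005  0.002] 0.0159
yaw 23.17059590192003 [[0.9193, 0.3935, -0.0027], [0.3935, -0.9193, -0.0007], [-0.0028, -0.0004, -1.0]]
rv [0.001  0.0015 0.0015] 0.0023489556983267265 in new axes [-0.6 -0.2 76.4] cur axes [-0.5 -0.3 76.4] q [ 0.42  0.44 -0.12  1.7   0.06  1.01 -0.89]
```

View pics/w12b.png

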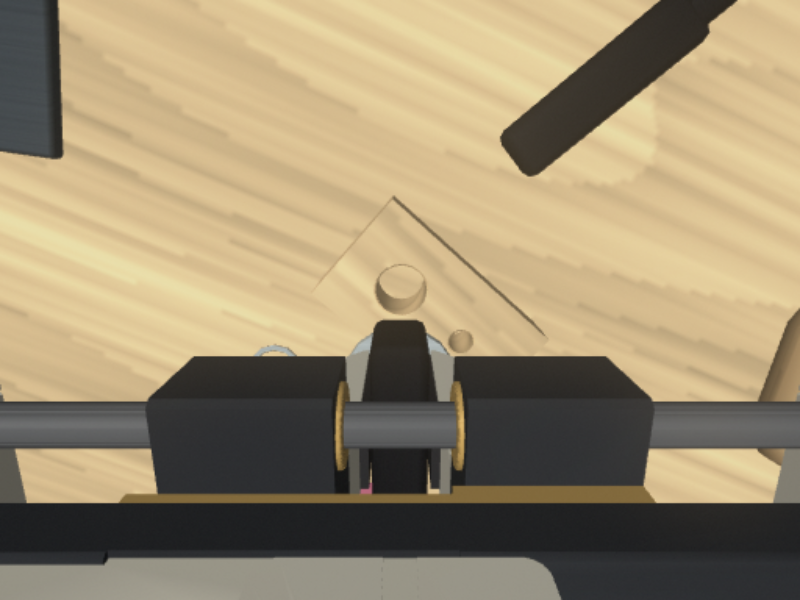

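```bash
python3 - <<'E'
from h import *
D=np.load('pics/w12.npz');print(wz(D,401/1.5625,288/1.5625,.040))
E
python3 -m inch '{"gripper":[255,255,255,255,255],"travel":[[-0.5,-0.3,25],[0,0,25],[0,0,20],[0,0,0],[0,0,0]],"twist":[[0,0,0],[0,0,0],[0,0,0],[0,0,0],[0,0,0]]}' 45
python3 st.py;python3 go.py .5429 -.2451 .0697 23.07
```

```text
[ 0.5439721  -0.24561289  0.04      ]
time_s: 29.0
tcp_pos: [0.5422, -0.2458, 0.1314]
tool_rot: [3.077, 0.628, -0.003]
contact_force: [0.1, -1.1, -0.6]
grip_width: 0.0156
29.0 [ 0.5422 -0.2458  0.1314] q7 -0.9 Fw [ 0.1 -1.1 -0.6] Ftool [-0.3  1.   0.6] Mtool [-0.036 -0.    -0.026] yaw 23.09
rv [0.0008 0.0024 0.0003] 0.0025355513199065115 in new axes [ 0.9 -0.4 61.7] cur axes [ 1.1 -0.4 61.7] q [ 0.42  0.51 -0.11  1.77  0.08  0.87 -0.9 ]
```

```bash
python3 -m inch '{"gripper":[255,255,255,255,255,255],"travel":[[1.2,-0.4,10],[0,0,10],[0,0,10],[0,0,6],[0,0,0],[0,0,0]],"twist":[[0,0,0],[0,0,0],[0,0,0],[0,0,0],[0,0,0],[0,0,0]]}' 45
python3 st.py;python3 go.py .5429 -.2451 .0697 23.07
```

```text
time_s: 29.5
tcp_pos: [0.5423, -0.2455, 0.0942]
tool_rot: [3.078, 0.627, -0.005]
contact_force: [0.6, -0.3, -1.4]
grip_width: 0.0158
29.5 [ 0.5423 -0.2455  0.0942] q7 -0.91 Fw [ 0.6 -0.3 -1.4] Ftool [0.4 0.5 1.4] Mtool [0.011 0.024 0.007] yaw 23.03
rv [ 0.0001  0.0033 -0.0007] 0.0033932478868731546 in new axes [ 0.7 -0.2 24.5] cur axes [ 0.8 -0.2 24.5] q [ 0.41  0.56 -0.11  1.8   0.09  0.79 -0.91]
```

In the hole without contact; continue down.

```bash
python3 -m inch '{"gripper":[255,255,255,255,255,255],"travel":[[0.5,0,8],[0,0,8],[0,0,5],[0,0,2],[0,0,0],[0,0,0]],"twist":[[0,0,0],[0,0,0],[0,0,0],[0,0,0],[0,0,0],[0,0,0]]}' 45
python3 st.py;python3 go.py .5429 -.2451 .0697 23.07
```

```text
time_s: 30.0
tcp_pos: [0.543, -0.2455, 0.0715]
tool_rot: [3.077, 0.627, -0.004]
contact_force: [0.3, 1.3, -0.9]
grip_width: 0.0157
30.0 [ 0.543  -0.2455  0.0715] q7 -0.92 Fw [ 0.3  1.3 -0.9] Ftool [ 0.8 -1.1  0.9] Mtool [0.013 0.04  0.045] yaw 23.03
rv [ 0.0007  0.0027 -0.0008] 0.002935893700159364 in new axes [ 0.1 -0.4  1.8] cur axes [ 0.1 -0.4  1.8] q [ 0.41  0.59 -0.11  1.82  0.09  0.74 -0.92]
```

```bash
python3 -m inch '{"gripper":[255,255,255,255],"travel":[[0,0,1],[0,0,0.6],[0,0,0],[0,0,0]],"twist":[[0,0,0],[0,0,0],[0,0,0],[0,0,0]]}' 45
python3 st.py
```

```text
time_s: 30.33
tcp_pos: [0.543, -0.2455, 0.0701]
tool_rot: [3.077, 0.627, -0.003]
contact_force: [-0.8, -0.2, -0.2]
grip_width: 0.016
30.33 [ 0.543  -0.2455  0.0701] q7 -0.92 Fw [-0.8 -0.2 -0.2] Ftool [-0.8 -0.1  0.2] Mtool [-0.035  0.043 -0.008] yaw 23.02
```

```bash
python3 -m inch '{"gripper":[255,255,255],"travel":[[0,0,0.6],[0,0,0],[0,0,0]],"twist":[[0,0,0],[0,0,0],[0,0,0]]}' 45
python3 st.py
python3 -m inch '{"gripper":[200,120,60,0,0,0,0,0,0,0,0,0],"travel":[[0,0,0],[0,0,0],[0,0,0],[0,0,0],[0,0,0],[0,0,0],[0,0,0],[0,0,0],[0,0,0],[0,0,0],[0,0,0],[0,0,0]],"twist":[[0,0,0],[0,0,0],[0,0,0],[0,0,0],[0,0,0],[0,0,0],[0,0,0],[0,0,0],[0,0,0],[0,0,0],[0,0,0],[0,0,0]]}' 20
python3 st.py
```

```text
time_s: 30.58
tcp_pos: [0.5431, -0.2455, 0.0697]
tool_rot: [3.077, 0.627, -0.003]
contact_force: [-0.9, 0.3, 3.3]
grip_width: 0.0156
30.58 [ 0.5431 -0.2455  0.0697] q7 -0.92 Fw [-0.9  0.3  3.3] Ftool [-0.7 -0.7 -3.3] Mtool [ 0.186 -0.142  0.056] yaw 23.03
time_s: 31.58
tcp_pos: [0.543, -0.2455, 0.0694]
tool_rot: [3.077, 0.627, -0.004]
contact_force: [0.7, 0.1, 0.2]
grip_width: 0.0884
31.58 [ 0.543  -0.2455  0.0694] q7 -0.92 Fw [0.7 0.1 0.2] Ftool [ 0.6  0.2 -0.2] Mtool [-0.065  0.056 -0.007] yaw 23.02
```

Collar seated (3.3 N), released. Retreat up and check.

```bash
python3 -m inch '{"gripper":[0,0,0,0,0,0,0,0,0],"travel":[[0,0,-10],[0,0,-25],[0,0,-35],[0,0,-35],[0,0,-35],[0,0,-35],[0,0,-10],[0,0,0],[0,0,0]],"twist":[[0,0,0],[0,0,0],[0,0,0],[0,0,0],[0,0,0],[0,0,0],[0,0,0],[0,0,0],[0,0,0]]}' 20
python3 look.py w13
python3 - <<'E'
from h import *
im,d,p=snap('scene','s13'); cv2.imwrite('pics/s13b.png',cv2.resize(im[100:330,60:460,::-1],None,fx=2,fy=2,interpolation=cv2.INTER_CUBIC))
E
```

```text
time_s: 32.33
tcp_pos: [0.5434, -0.2452, 0.2552]
tool_rot: [3.076, 0.627, -0.002]
contact_force: [-0.1, -0.3, -1.6]
grip_width: 0.0918
32.3333 [ 0.5434 -0.2452  0.2552] q [ 0.42  0.39 -0.12  1.63  0.05  1.13 -0.88] F [-0.1 -0.3 -1.6] M [-0.048 -0.057 -0.028] 0.0918
yaw 23.023308416637025 [[0.9203, 0.3911, -0.0007], [0.3911, -0.9203, -0.0023], [-0.0015, 0.0019, -1.0]]
```

View pics/w13b.png

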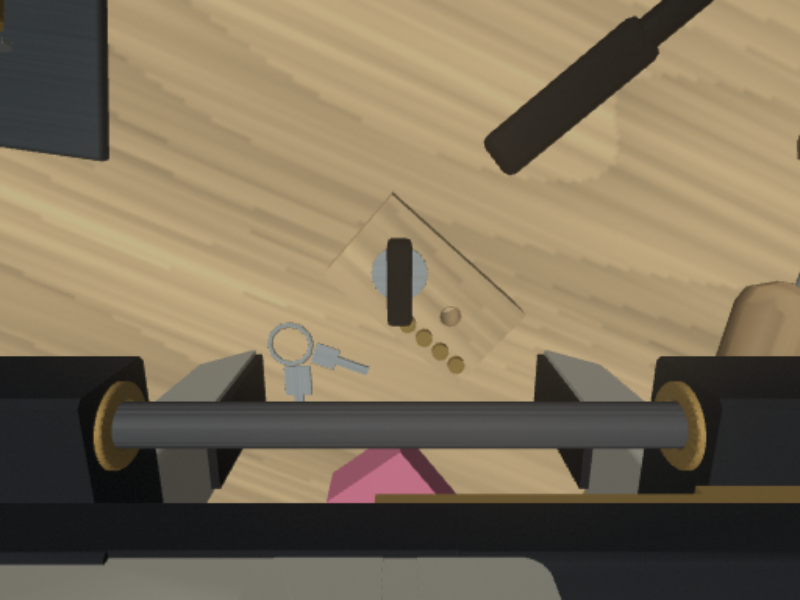

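View pics/s13b.png

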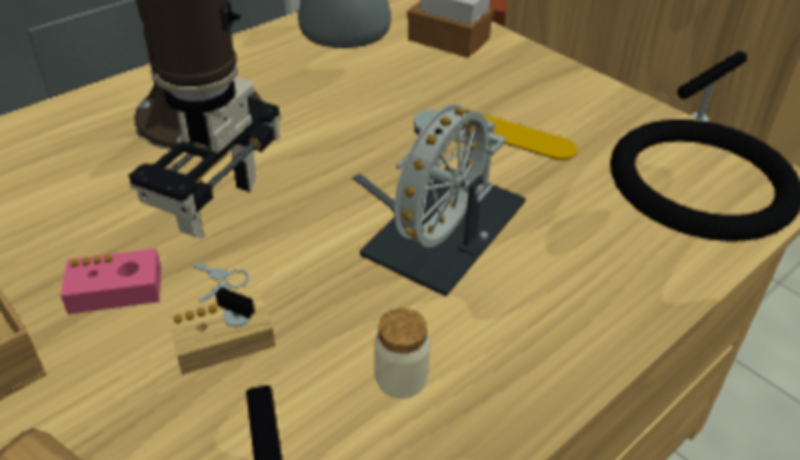

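The driver stands upright in its hole with its collar seated (handle near (400,280) in the wrist view), and everything else on the bench is where it was.

```bash
python3 -c "
from cell import workorder
print(workorder.finish_job())"
```

```text
the job is handed in; nothing more can be done
None
```

I tightened the first nipple by two quarter turns and then the second by one, put the driver back in its hole, and handed the job in at about 32 s of the 72 s allowed. The hand-in gave no verdict.

- **First nipple:** the pictures put it about 2 to 4° short of the 180° asked. I left it there instead of putting the driver on again.
- **Second nipple:** it reads about 90°, within roughly 2°.
- **How sure the angles are:** a picture shows the flats only to the nearest quarter turn. The number of quarter turns comes from the driver's own turn, 186.5° and 100.2°, with about 10° lost before the nipple follows.
- **Forces:** none of the readings I took on the wheel passed about 8 N. The driver needed gentle feeling about to drop onto the first nipple and went straight onto the second.
- **Driver and bench:** the collar met the block with 3.3 N before I let go. The last pictures show the driver upright in the plywood block, with the jaws open and clear. The bench things look unmoved in them, though the tin, lever and boot insert were checked only by eye in the scene view.
- **Disagreement:** the wheel position felt by the driver was about 2 mm from the one seen in the wrist pictures. I went by the felt position for the second nipple.

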